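# Take the funnel out of the leaning flask neck and stopper it

### The job

The resin has been filled in through the powder funnel that still stands in the leaning side neck of the three-necked flask. Lift the funnel out by its rim and stand it upright, stem down, in the empty wide-mouthed jar; then take the stopper that fits this neck from the wooden block and set it in the neck, pressing it fully home along the neck with a steady push of about 10 N for a good half second before letting go. Be gentle with the glass (never more than 30 N on the flask or 40 N on the jar), keep the jar upright, and leave the other stoppers and the bottles and jars standing round about where they are.

Things in the scene. Friction and masses are not known exactly. Their poses are not given: they have to be found in the camera images.
- flask: fixed glass three-necked flask (bulb 85 mm wide, centre 88 mm above the table) in a grey heating mantle 132 mm wide, 80 mm high. Origin on the table under the bulb, z up. The open neck leans 30 degrees towards this frame's -x (towards the robot, yaw within 0.5 rad); the upright middle neck carries a condenser 33 mm wide, up to 346 mm high; the third leans to +x with a thermometer
- stand_rod (a point): foot of the upright rod (12 mm thick, 468 mm high) of the retort stand that holds the flask, at (+95, +105) mm in the flask's frame, axes as there. A clamp arm runs from the rod to the middle neck 148 mm above the table; foot plate 110 x 170 mm, 10 mm high
- neck (a point): centre of the mouth of the open leaning neck, in the plane of its lip, 85 mm from the bulb's centre; z points out along the neck's axis (30 degrees from vertical), y is level. Conical bore 30 mm wide at the lip, 27 mm wide 36 mm down; lip 41 mm across outside. A plug jammed askew loads the glass more than the wrist feels. The funnel stands in it at first
- funnel: white plastic powder funnel, loose, 40 g, 66 mm high. Origin at the lower end of its stem on the axis, z towards the rim. Stem 23 to 26 mm wide, 32 mm long; then a cone widening to 56 mm over 16 mm; then a straight collar 56 mm across, 18 mm high, wall 2.5 mm. At the start the cone rests on the neck's lip, the origin 34 mm down the neck from the mouth, axis about along the neck
- jar: empty clear glass wide-mouthed jar, straight-sided, loose, about 180 g, 90 mm high, 56 mm wide outside, mouth 47 mm wide inside, inside clear for at least 50 mm below the rim. Origin at the centre of its underside, z up. The funnel's cone rests on its rim: the funnel's origin is then about 47 mm above the jar's origin
- block: fixed wooden block 56 x 196 x 40 mm (x, y, z) with three bored holes 28 mm deep in a row along its y: the middle-sized stopper at y = -62 mm, the biggest at +4 mm, the smallest at +66 mm. Origin at the centre of its underside. The stoppers stand on the floors of the holes, 12 mm above the table
- stopper: the stopper that fits, middle-sized of three white plastic ones, loose, 30 g, standing upright in the block. Origin at the plug's lower end, z up its axis. Tapered plug 24 to 27 mm wide, 32 mm long; round shoulder 35 mm across, 5 mm thick; flat grip tab 10 mm thick (x), 28 mm wide (y), from 37 to 62 mm up; faces towards about the block's +x and -x
- stopper_seat (a point): on the stopper's axis, at the underside of its shoulder, 32 mm above the stopper's origin; it coincides with point neck when the stopper is fully home
- big_stopper: like the stopper, but bigger: plug 44 mm, shoulder 54 mm across, tab 12 x 44 mm, top 42 mm above the block. Leave alone
- small_stopper: like the stopper, but smaller: plug 14 mm, shoulder 21 mm across, tab 8 x 16 mm, top 28 mm above the block. Leave alone
- pigment_jar_a: small glass jar with dark powder and black cap, 50 mm wide, 72 mm high; origin under its centre. Bystander
- pigment_jar_b: another of the same. Bystander
- dropper: amber dropper bottle with rubber bulb, 36 mm wide, 98 mm high; origin under its centre. Bystander
- solvent_bottle: amber bottle with black cap, 60 mm wide, 135 mm high; origin under its centre. Bystander
- sherd_tray: fixed shallow cardboard tray with glass sherds, 85 x 120 mm (x, y), 22 mm high; origin under its centre, in front of the flask. Bystander
Not all that is in view belongs to the job. What is shaped like the funnel but green or orange is not meant.

How it is judged:
By the outcome, as a careful person would: the job done as asked, in the order asked, and still so for the second after the job is handed in, with the robot touching nothing.
It also fails if it takes over 72 s, if anything falls off the work surface, if the arm or the gripper's body presses on something with over 40 N, if the wrist force passes 120 N, or if a joint passes its speed limit or range.

### The arm

A 6-joint arm with a two-finger parallel gripper is mounted at the origin on the work surface. World frame = base frame: x ahead of the robot, y to its left, z up, the work surface at z = 0. Lengths are in mm, angles in rad, forces in N, time in s.
With the tool pointing down it reaches from about 400 to 925 mm from the base axis. Payload 12.5 kg.
Tool frame: the origin (TCP) lies midway between the tips of the shut fingers; the grasp point (between the pads) lies 19 mm behind it; z points along the fingers, y is the line along which they close (so a half turn about z gives the same grasp; the last joint's range is limited). The gripper opens to 95 mm and grips with 3 to 60 N. Pads are 20 mm wide; open, the fingers measure 119 mm over their backs; the gripper's body (75 mm by 180 mm) begins 59 mm behind the grasp point.
Start: joints at [1.148, 0.491, 1.559, -0, 1.092, -0.106], TCP at [194.688, 593.922, 214.661] pointing down, gripper open.
Joint ranges: [-3.1, 3.1], [-0.84, 2.19], [0.05, 2.79], [-1.13, 4.28], [0.06, 2.93], [-2.69, 2.69]. Speed limits (rad/s): [2.22, 2.22, 2.79, 3.14, 3.14, 3.14].

### API

Orientations are given as [roll, pitch, yaw] about the fixed x, y, z axes, in that order (R = Rz(yaw) Ry(pitch) Rx(roll)).
In Python, from cell import env gives the robot as it stands.
- The arm moves only by the tool carry_out, never from a script. Its argument "series" is a list of rows, each a list of 4 numbers: the shift along the world's x, y, z normalised to -1 to 1, where 1 is 5 cm, then the turn about the world's z normalised to -1 to 1, where 1 is 6 degrees. In form: [[x, y, z, turn], ...]. A call has exactly 5 rows; each row shifts and turns the commanded pose from where the row before left it; what a row does not reach is not made up. A row lasts 1/10 s, in which the tool goes at most 50 mm and 8.59 degrees, less where a joint would pass 70% of its speed; a pose out of reach is approached as far as the arm can. A call with a number of a shift or a turn outside -1 to 1 is refused whole. A call with a gripper value outside its range is refused whole. "fingers" is the closure, from -1 (fully open) to 1 (shut), set as the call begins (left out, the last holds). The fingers move at their own pace and stop on an object; the grip force is fixed at half the most. Time passes only in rows, so rows that do not move let the fingers close, or fill a call up. It gives the time, the measured TCP pose, the force, the opening and the grip force at its end, in the units of the state.
- env.state(): the state, without advancing time (a new reading comes with each control period).
- env.read_camera(name): name is "scene" or "top" or "wrist"; returns the picture (384x512x3 uint8, red, green, blue); there is no depth.
- env.calibration(name): a dict with "K" (3x3 intrinsics, pixels), "pose" (4x4, takes a point from camera to world coordinates). Camera axes: x right, y down, z forward; pixel columns grow to the right and rows downward; lengths in mm; the calibration is good to about 2 mm. A picture is of the moment at which its call begins: read the wrist's pose just before it. calibration takes no time and is no camera call; for the wrist camera it gives the pose at the moment of the call.
- env.job_done(): hands the job in; it is judged then, once.
Trained networks look in the newest picture that a camera, given by its name, has taken for a name from the list of things; names that differ only in an ending like _2 or _b are one class to them, and where a whole thing is asked for, a point or a joint stands for the part that bears it (a point fixed in the world has none). Each returns a list of dicts, best first, with "conf" (0 to 1); they miss things now and then, are a little off and sometimes report something else, mostly with a low value. They report only what shows in the picture. A call takes as long as a camera call. They do not tell look-alikes from the thing itself.
- env.look_for(camera, label): "position" ([row, column] as shares, 0 to 1, of the picture: columns of its width, rows of its height, amid what is visible of it).
The state is a dict: "t": time; "joints": joint angles; "qvel": joint speeds; "tau": joint torques, N m; "eef_pos": TCP position; "tcp_rot": TCP orientation; "ft_force": force on the tool from outside, world axes, zero at the start; "moment": the same for the moment, N m; "opening": opening from 0.0 (shut) to 1.0 (fully open); "grip_force": force on a finger pad.
Only numpy, scipy, OpenCV 4.12 (cv2) and the standard library are available. Lean on these libraries where they do the work, as an engineer would, in place of code of your own. Each camera call takes 0.05 s, during which the arm holds its last target. There are 200 camera calls.

## Working session

There is one attempt and no reset: what is moved stays moved. The work goes in short steps, Python scripts to look and compute and a tool call to move; the robot and the scene stay as the last step left them, time stands still between calls to the robot, and variables do not carry over. Pictures are saved under pics/ and viewed, at most 10 in all, crops included, and the job is handed in when it is done.

Besides the shell and the picture viewer there is one more tool, called after ">>>" as a command line: name --pt "numbers of a row" for each row, then --argument value for the rest. carry_out: Moves the arm, as the interface text tells. Its arguments: {"type":"object","properties":{"series":{"type":"array","items":{"type":"array","items":{"type":"number","minimum":-1,"maximum":1}}},"fingers":{"type":"number"}},"required":["series"]}

```bash
ls; mkdir -p pics; cat > h.py <<'E'
import numpy as np, cv2
from cell import env
def ray(cal,rc):
    K=np.array(cal["K"]);T=np.array(cal["pose"])
    d=T[:3,:3]@np.linalg.solve(K,[rc[1]*512,rc[0]*384,1]);return T[:3,3],d
def onz(cal,rc,z):
    o,d=ray(cal,rc);return o+d*(z-o[2])/d[2]
def proj(cal,p):
    K=np.array(cal["K"]);T=np.array(cal["pose"])
    c=np.linalg.inv(T)@np.append(p,1);u=K@c[:3];return u[:2]/u[2]
E
python3 - <<'E'
from h import *
ims=[]
for c in("scene","top"):
    im=env.read_camera(c);cv2.imwrite(f"pics/{c}0.png",im[...,::-1]);ims.append(im)
    cal=env.calibration(c);print(c,np.round(cal["pose"],2).tolist(),np.round(cal["K"],0).tolist())
    for l in("flask","funnel","jar","block","stopper","big_stopper","small_stopper","neck","pigment_jar_a","dropper","solvent_bottle","sherd_tray","stand_rod","stopper_seat"):
        r=env.look_for(c,l)
        print(c,l,[(round(x["conf"],2),round(x["position"][1]*512),round(x["position"][0]*384)) for x in r])
cv2.imwrite("pics/a.png",cv2.resize(np.vstack(ims)[...,::-1],(800,1200))[:600]);cv2.imwrite("pics/b.png",cv2.resize(ims[1][...,::-1],(800,600)))
print(env.state())
E
```

```text
pics
scene [[0.25, 0.67, -0.7, 1245.83], [0.97, -0.18, 0.18, -186.27], [-0.0, -0.72, -0.69, 837.27], [0.0, 0.0, 0.0, 1.0]] [[432.0, 0.0, 258.0], [0.0, 432.0, 191.0], [0.0, 0.0, 1.0]]
scene flask [(0.84, 289, 225)]
scene funnel [(0.9, 229, 290), (0.68, 351, 205), (0.65, 212, 251), (0.56, 305, 148), (0.47, 260, 170)]
scene jar [(0.95, 140, 214)]
scene block [(0.77, 344, 180)]
scene stopper [(0.48, 325, 175), (0.2, 345, 181)]
scene big_stopper [(0.65, 351, 172)]
scene small_stopper []
scene neck []
scene pigment_jar_a [(0.82, 122, 256), (0.81, 403, 206)]
scene dropper [(0.87, 169, 300)]
scene solvent_bottle [(0.92, 105, 299), (0.39, 346, 182)]
scene sherd_tray [(0.82, 234, 191)]
scene stand_rod [(0.58, 294, 229)]
scene stopper_seat [(0.66, 322, 177)]
top [[-0.02, -0.98, 0.2, 277.84], [-1.0, 0.02, 0.0, -13.16], [-0.01, -0.2, -0.98, 1322.94], [0.0, 0.0, 0.0, 1.0]] [[473.0, 0.0, 262.0], [0.0, 473.0, 190.0], [0.0, 0.0, 1.0]]
top flask [(0.85, 231, 157)]
top funnel [(0.84, 185, 283), (0.82, 170, 187), (0.58, 293, 126), (0.56, 254, 189)]
top jar [(0.76, 366, 210), (0.73, 232, 157)]
top block 
[... 310 characters left out ...]
p stopper_seat [(0.43, 184, 222)]
{'t': 1.5, 'joints': array([ 1.14839336e+00,  4.90878644e-01,  1.55889952e+00,  2.18973235e-05,
        1.09170292e+00, -1.05625383e-01]), 'qvel': array([ 0.00062556, -0.00043984,  0.00161963, -0.00062263, -0.00060711,
       -0.00019486]), 'tau': array([ 3.71927172e-06, -6.12464690e+01, -2.58429837e+01,  6.93238853e-02,
        4.45658946e-02,  4.23106576e-05]), 'eef_pos': array([194.68677488, 593.92202867, 214.67438148]), 'tcp_rot': array([ 3.14147966e+00, -7.56239362e-06,  2.82480498e+00]), 'ft_force': array([-0.18519856, -0.09148353, -0.45386578]), 'moment': array([-0.01796481, -0.01497552, -0.01841139]), 'grip_force': 0.0, 'opening': 0.9998415554173504}
```

View pics/a.png

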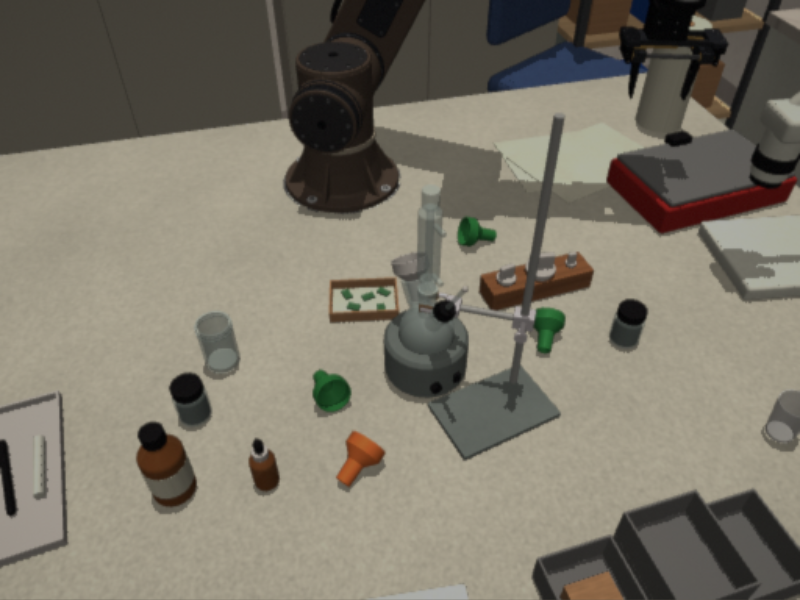

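View pics/b.png

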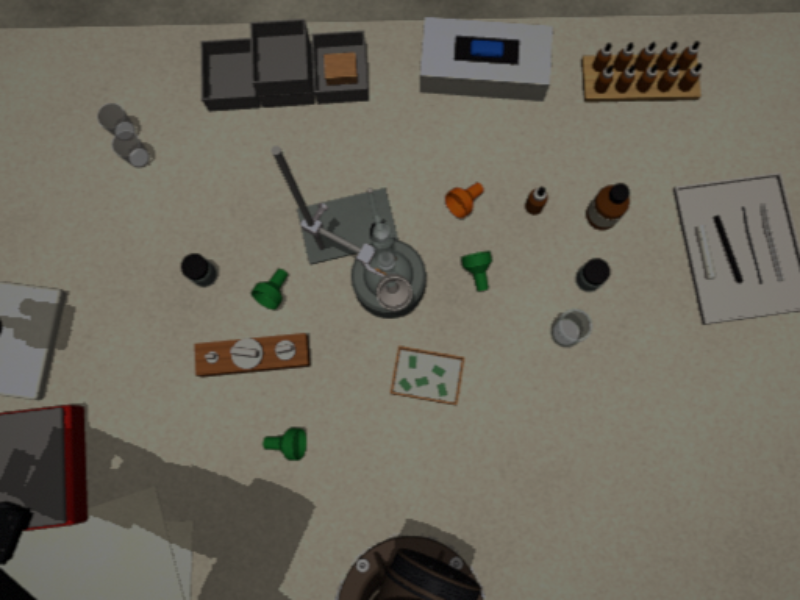

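The top picture (800x600 view) shows the white funnel in the neck at (395,292), the wide-mouthed jar at (567,330), and the wooden block at (252,354). On the block, the small, big and middle stoppers sit at (212,356), (246,352) and (285,349).

- **Could be taken for the funnel:** green at (478,268), (270,290) and (290,443), and orange at (462,200). The white one in the neck is the right one.
- **Could be taken for the stopper:** big (246,352) and small (212,356). The middle-sized one at (285,349) is right.
- **Could be taken for the jar:** two small glass vessels at (125,130) and (140,155), beside the one at (567,330). In the scene view a glass also stands at (785,418).

```bash
python3 - <<'E'
from h import *
s,t=env.calibration("scene"),env.calibration("top")
def tri(a,b): # pixels top, scene (512x384)
    o1,d1=ray(t,(a[1]/384,a[0]/512));o2,d2=ray(s,(b[1]/384,b[0]/512))
    k=np.linalg.lstsq(np.c_[d1,-d2],o2-o1,rcond=None)[0]
    p,q=o1+k[0]*d1,o2+k[1]*d2;return np.round((p+q)/2),round(np.linalg.norm(p-q),1)
print("funnel",tri((254,188),(261,170)))
print("stopper",tri((183,223),(324,176)))
print("jar",tri((364,209),(139,214)))
im=cv2.imread("pics/top0.png")
# block outline by colour, at z=40
hsv=cv2.cvtColor(im,cv2.COLOR_BGR2HSV)[200:255,110:210]
ms=((hsv[...,0]<15)&(hsv[...,1]>110)).astype(np.uint8)
c=np.argwhere(cv2.morphologyEx(ms,cv2.MORPH_CLOSE,np.ones((9,9))))[:,::-1]+[110,200]
print("block px",cv2.minAreaRect(c.astype(np.float32)))
bx=cv2.boxPoints(cv2.minAreaRect(c.astype(np.float32)));print([np.round(onz(t,(p[1]/384,p[0]/512),40)) for p in bx])
a=cv2.resize(im[80:270,110:260],None,fx=4,fy=4);b=cv2.resize(cv2.imread("pics/scene0.png")[105:255,225:405],None,fx=4,fy=4)
cv2.imwrite("pics/c.png",np.hstack([cv2.resize(a,(400,507)),cv2.resize(b,(400,507))[:, :]])) 
E
```

```text
funnel (array([512.,  11., 174.]), np.float64(3.8))
stopper (array([444., 208.,  51.]), np.float64(3.9))
jar (array([ 471., -284.,   62.]), np.float64(1.2))
block px ((160.58245849609375, 226.68556213378906), (21.127103805541992, 73.20638275146484), 84.47245788574219)
[array([457., 372.,  40.]), array([473., 172.,  40.]), array([415., 166.,  40.]), array([399., 364.,  40.])]
```

View pics/c.png

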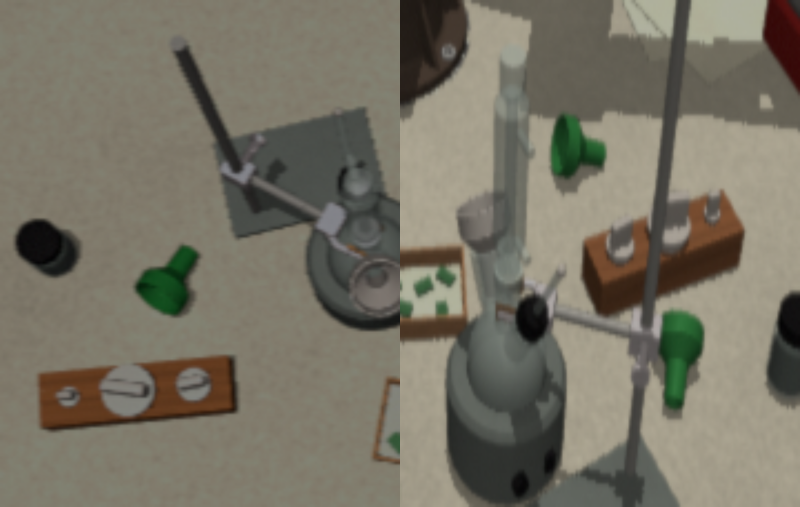

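The crop shows the white funnel in the leaning neck and the middle stopper at the block's right end, with its tab turned a little further than the block. I'll move over the block and look from the wrist.

>>> carry_out --pt "0.5 -0.76 0.2 0" --pt "0.5 -0.76 0.2 0" --pt "0.5 -0.76 0.2 0" --pt "0.5 -0.76 0.2 0" --pt "0.5 -0.76 0.2 0" --fingers -1

```text
t: 2.0
eef_pos: [320.3, 402.4, 265.2]
tcp_rot: [3.141, 0.0, 2.825]
ft_force: [1.0, -0.1, 0.5]
opening: 1.001
grip_force: 0.0
```

>>> carry_out --pt "0.4 -0.76 0 0" --pt "0.4 -0.76 0 0" --pt "0.4 -0.76 0 0" --pt "0.4 -0.76 0 0" --pt "0 0 0 0"

```text
t: 2.5
eef_pos: [401.4, 248.6, 264.8]
tcp_rot: [-3.141, 0.001, 2.821]
ft_force: [0.4, 0.6, 0.6]
opening: 1.001
grip_force: 0.0
```

```bash
python3 - <<'E'
from h import *
cal=env.calibration("wrist");im=env.read_camera("wrist");cv2.imwrite("pics/w0.png",im[...,::-1])
print(np.round(cal["pose"],3).tolist(),cal["K"]);s=env.state();print(s["eef_pos"],s["tcp_rot"],s["t"])
for l in("stopper","flask","funnel","block","stopper_seat"):
    for r in env.look_for("wrist",l):print(l,r,onz(cal,r["position"],60))
E
```

```text
[[0.316, 0.917, 0.243, 334.335], [0.949, -0.305, -0.08, 271.008], [0.001, 0.256, -0.967, 435.5], [0.0, 0.0, 0.0, 1.0]] [[313.29293934   0.         259.78975848]
 [  0.         313.29293934 191.26054405]
 [  0.           0.           1.        ]]
[400.62110025 250.29812204 264.85421123] [3.14124338e+00 3.33229659e-04 2.82091043e+00] 2.55
stopper {'position': [0.5508, 0.4648], 'conf': 0.57} [445.05380578 205.53061232  60.        ]
flask {'position': [0.8063, 0.3584], 'conf': 0.98} [555.45530908  87.06561246  60.        ]
funnel {'position': [0.6625, 0.5613], 'conf': 0.79} [521.26591375 247.25360297  60.        ]
funnel {'position': [0.2125, 0.3893], 'conf': 0.78} [284.89827397 215.51961522  60.        ]
block {'position': [0.4393, 0.5826], 'conf': 0.78} [416.53453722 293.38719021  60.        ]
block {'position': [0.6354, 0.7578], 'conf': 0.31} [548.45252278 375.50597032  60.        ]
stopper_seat {'position': [0.532, 0.4652], 'conf': 0.79} [436.15260177 208.94198603  60.        ]
```

View pics/w0.png

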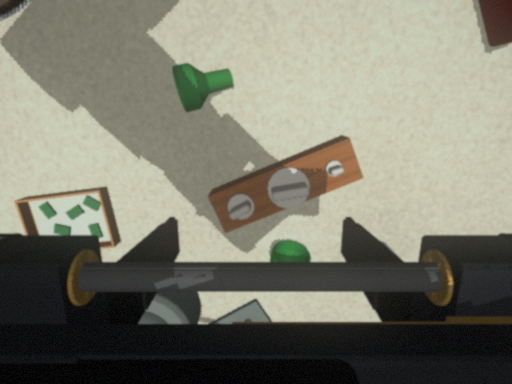

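The wrist picture shows the block. The middle stopper is at (240,207), with its tab running from lower left to upper right; the big one is at (289,187) and the small one at (335,168). Next I'll look at the funnel.

>>> carry_out --pt "0.2 -0.8 0.26 0.5" --pt "0.24 -0.8 0.26 0.5" --pt "0.24 -0.8 0.26 0.5" --pt "0.24 -0.8 0.26 0.5" --pt "0.24 -0.8 0.26 0.5"

```text
t: 3.3
eef_pos: [457.8, 51.4, 330.3]
tcp_rot: [3.141, 0.0, 3.091]
ft_force: [0.7, 0.1, 0.3]
opening: 1.003
grip_force: 0.0
```

>>> carry_out --pt "0 -0.3 0 0" --pt "0 -0.3 0 0" --pt "0 0 0 0" --pt "0 0 0 0" --pt "0 0 0 0"

```text
t: 3.8
eef_pos: [457.6, 23.0, 329.6]
tcp_rot: [3.141, -0.0, 3.088]
ft_force: [-0.8, 0.2, -0.0]
opening: 0.999
grip_force: 0.0
```

```bash
python3 - <<'E'
from h import *
cal=env.calibration("wrist");im=env.read_camera("wrist");cv2.imwrite("pics/w1.png",im[...,::-1])
np.save("w1.npy",cal["pose"])
s=env.state();print(s["eef_pos"],s["tcp_rot"],s["t"],np.round(cal["pose"][:3,3]) if hasattr(cal["pose"],"shape") else cal["pose"])
for l in("funnel","flask","neck"):
    for r in env.look_for("wrist",l):print(l,r,onz(cal,r["position"],180))
t=env.calibration("top")
print("mantle",onz(t,(177/384,248/512),80))
w=np.array(cal["pose"])
cv2.imwrite("pics/w1z.png",cv2.resize(im[...,::-1],(800,600)))
E
```

```text
[457.62017291  22.89793443 329.62367206] [ 3.14139478e+00 -1.00601106e-04  3.08797566e+00] 3.85 [387.  27. 500.]
funnel {'position': [0.5464, 0.7793], 'conf': 0.88} [500.23190452 170.64062861 180.        ]
funnel {'position': [0.6401, 0.3566], 'conf': 0.79} [529.29937119 -66.45643501 180.        ]
funnel {'position': [0.5943, 0.5006], 'conf': 0.74} [512.96952775  16.29420835 180.        ]
funnel {'position': [0.8096, 0.385], 'conf': 0.71} [612.77238661 -59.0653518  180.        ]
funnel {'position': [0.5862, 0.9291], 'conf': 0.59} [522.34333951 255.16289094 180.        ]
funnel {'position': [0.0526, 0.7504], 'conf': 0.57} [314.39803806 146.02739792 180.        ]
flask {'position': [0.6526, 0.5584], 'conf': 0.86} [541.31928647  47.68153277 180.        ]
neck {'position': [0.6513, 0.5572], 'conf': 0.78} [540.67754842  47.01853488 180.        ]
mantle [561.13767285  27.1643843   80.        ]
```

View pics/w1z.png

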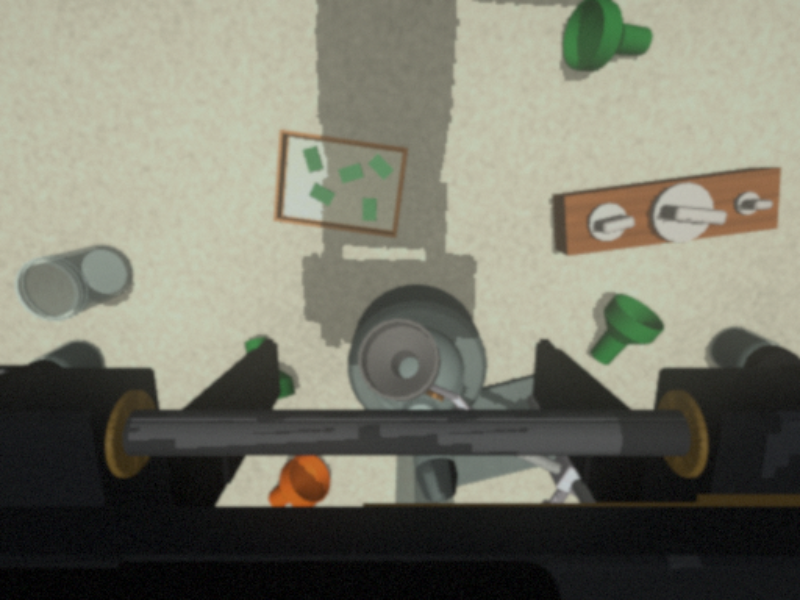

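The wrist picture shows the white funnel's rim centred at (399,360) with its stem hole at (409,367), and the mantle circle at about (418,348). The jar's mouth is at (50,288) and its base at (105,272). I'll fit poses and check them with an overlay.

```bash
cat >> h.py <<'E'
def flaskpts(x,y,w,d,r=0,n=1):
    """points d along neck axis from bulb centre, circle radius r"""
    c,s=np.cos(w),np.sin(w);Rz=np.array([[c,-s,0],[s,c,0],[0,0,1]])
    a=np.array([-.5,0,3**.5/2]);u=np.array([3**.5/2,0,.5]);v=np.array([0,1,0])
    th=np.linspace(0,2*np.pi,n,endpoint=False)
    P=[np.array([0,0,88])+a*d+r*(np.cos(t)*u+np.sin(t)*v) for t in th]
    return np.array(P)@Rz.T+[x,y,0]
E
python3 - <<'E'
from h import *
from scipy.optimize import least_squares
K=env.calibration("wrist")["K"];w={"K":K,"pose":np.load("w1.npy")};t=env.calibration("top");s=env.calibration("scene")
f=.64
def circ(c,R,n=24):
    th=np.arange(n)*2*np.pi/n;return np.c_[c[0]+R*np.cos(th),c[1]+R*np.sin(th),np.full(n,c[2])]
def cen(cal,P): q=np.array([proj(cal,p) for p in P]);return (q.max(0)+q.min(0))/2
def res(v):
    r=[]
    rim=flaskpts(*v,117,28,24)
    r.append((cen(w,rim)-np.array([399.5,360.5])*f)*1.5)
    r.append(cen(t,rim)-np.array([395,293])*f)
    r.append((cen(w,flaskpts(*v,51,11,24))-np.array([409,367])*f))
    r.append(cen(w,circ([v[0],v[1],80],66))-np.array([418,348])*f)
    r.append(cen(t,circ([v[0],v[1],80],66))-np.array([389,276])*f)
    return np.concatenate(r)
o=least_squares(res,[560,20,0.1]);print(o.x,np.round(res(o.x),1))
print("rim centre",flaskpts(*o.x,117),"mouth",flaskpts(*o.x,85))
def rj(v):
    return np.concatenate([cen(w,circ([*v,90],28))-np.array([50,288])*f,cen(w,circ([*v,0],28))-np.array([105,272])*f,cen(t,circ([*v,90],28))-np.array([567,329])*f*1.])
j=least_squares(rj,[470,-284]);print("jar",j.x,np.round(rj(j.x),1))
# block & stopper from w1: block top corners (z40)
for p in([562,194],[778,168],[778,227],[568,254]):print("blk",onz(w,(p[1]/600,p[0]/800),40))
W=cv2.imread("pics/w1z.png");T=cv2.imread("pics/b.png")
for im,cal in((W,w),(T,t)):
    for P,c in((flaskpts(*o.x,117,28,60),(0,0,255)),(flaskpts(*o.x,51,11,30),(255,0,0)),(circ([o.x[0],o.x[1],80],66,60),(0,255,255)),(circ([*j.x,90],28,40),(0,0,255)),(circ([*j.x,0],28,40),(255,0,255))):
        q=np.array([proj(cal,p) for p in P])/f
        cv2.polylines(im,[np.int32(q*16)],True,c,1,shift=4)
A=np.hstack([cv2.resize(W[270:430,330:500],(425,400)),cv2.resize(T[220:340,340:440],(375,400))])
B=np.hstack([cv2.resize(W[230:330,0:150],(300,200)),cv2.resize(T[290:370,530:610],(200,200)),cv2.resize(W[150:270,540:800],(300,200))])
cv2.imwrite("pics/ov.png",np.vstack([A,B]))
E
```

```text
[5.64093296e+02 3.03146772e+01 2.82208293e-01] [-2.3 -4.6 -0.8  0.6  1.6 -1.1  1.3 11.  -2.1 -0.4]
rim centre [[507.90739142  14.02375719 189.32497224]] mouth [[523.27447656  18.47939344 161.61215932]]
jar [ 469.82148187 -285.35360989] [-0.7  0.3  3.2 -2.4  3.9 -2.8]
blk [416.49546678 169.4135746   40.        ]
blk [403.87707194 364.97732173  40.        ]
blk [457.77566128 372.45254097  40.        ]
blk [472.76418084 176.63602989  40.        ]
```

View pics/ov.png

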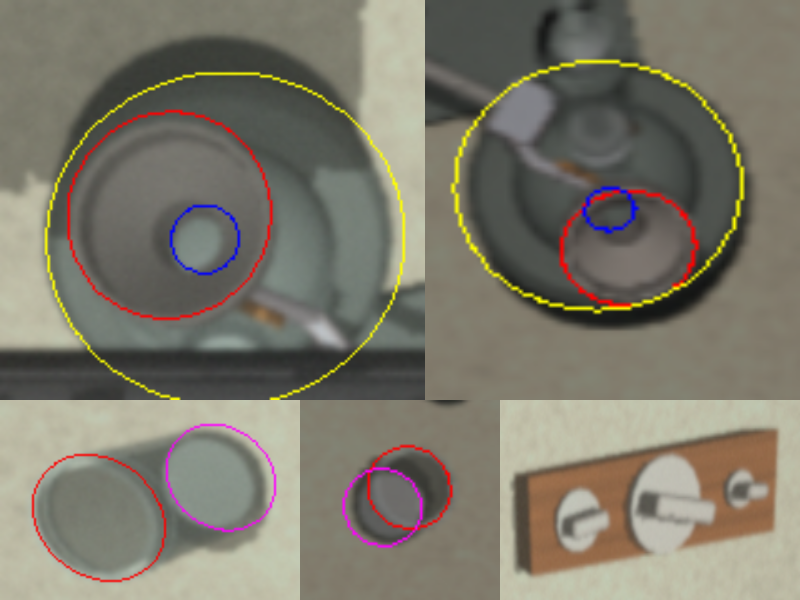

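The overlay fits the rim (red) and jar well. The mantle's lower part is hidden by the gripper bar in the wrist view, so I'll drop that constraint and refit.

```bash
python3 - <<'E'
from h import *
from scipy.optimize import least_squares
K=env.calibration("wrist")["K"];w={"K":K,"pose":np.load("w1.npy")};t=env.calibration("top")
f=.64
def circ(c,R,n=24):
    th=np.arange(n)*2*np.pi/n;return np.c_[c[0]+R*np.cos(th),c[1]+R*np.sin(th),np.full(n,c[2])]
def cen(cal,P): q=np.array([proj(cal,p) for p in P]);return (q.max(0)+q.min(0))/2
def res(v):
    rim=flaskpts(*v,117,28,24);m=circ([v[0],v[1],80],66)
    qm=np.array([proj(w,p) for p in m])/f
    return np.concatenate([(cen(w,rim)/f-[398.8,357.6]),cen(t,rim)/f-[395,292.5],cen(w,flaskpts(*v,51,11,24))/f-[408.8,366],
      cen(t,m)/f-[388,271.5],[(qm[:,0].max()-486),qm[:,0].min()-349,qm[:,1].min()-285]])
o=least_squares(res,[560,20,0.1],loss="soft_l1",f_scale=2);print(o.x,np.round(res(o.x),1))
print("rim centre",flaskpts(*o.x,117),"collar",flaskpts(*o.x,108),"mouth",flaskpts(*o.x,85))
# stopper: tab top end points and shoulder in w1 (overlay crop px -> view px), crop origin (540,150), scale 300/260 x 200/120
for p in((562,522),(607,513)):
    a,b=540+(p[0]-500)*260/300,150+(p[1]-400)*120/200;print("tab",a,b,onz(w,(b/600,a/800),74))
E
```

```text
[5.65655194e+02 2.71916410e+01 2.21634453e-01] [-1.2 -1.  -1.4  1.   0.8  0.7 -0.5  2.9  2.1 -3.7 15.4]
rim centre [[508.58613587  14.33191423 189.32497224]] collar [[512.97606344  15.32112398 181.53074361]] mouth [[524.19476722  17.84910446 161.61215932]]
tab 593.7333333333333 223.2 [440.62912563 186.98313782  74.        ]
tab 632.7333333333333 217.8 [437.7964755  220.42308627  74.        ]
```

>>> carry_out --pt "0.2 -0.04 -0.2 0.53" --pt "0.2 -0.04 -0.2 0.53" --pt "0.2 -0.04 -0.3 0.53" --pt "0.2 -0.04 -0.4 0.53" --pt "0.19 -0.02 -0.4 0.5"

```text
t: 4.5
eef_pos: [507.7, 13.1, 254.0]
tcp_rot: [-3.142, 0.001, -2.92]
ft_force: [0.1, 0.2, 0.1]
opening: 1.0
grip_force: 0.0
```

>>> carry_out --pt "0 0 -0.6 0" --pt "0 0 -0.5 0" --pt "0 0 -0.4 0" --pt "0 0 -0.2 0" --pt "0 0 0 0"

```text
t: 5.0
eef_pos: [506.9, 13.1, 168.8]
tcp_rot: [3.141, -0.002, -2.922]
ft_force: [0.0, -0.6, -0.9]
opening: 1.0
grip_force: 0.0
```

```bash
python3 - <<'E'
from h import *
cal=env.calibration("wrist");im=env.read_camera("wrist")
s=env.state();print(s["eef_pos"],s["tcp_rot"],s["t"],s["ft_force"])
q=np.array([proj(cal,p) for p in flaskpts(565.7,27.2,.22,117,28,60)])
v=im[...,::-1].copy();cv2.polylines(v,[np.int32(q*16)],True,(0,0,255),1,shift=4);cv2.imwrite("pics/w2.png",v)
E
```

```text
[507.29988248  13.05722791 169.75438344] [ 3.14137871e+00 -4.12235063e-04 -2.92202208e+00] 5.05 [ 0.76419484 -0.37478015  0.53943512]
```

View pics/w2.png

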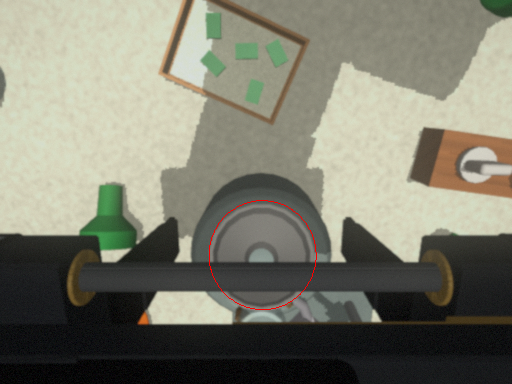

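The rim prediction matches the picture and is centred between the fingers. I'll lower slightly and close.

>>> carry_out --pt "0 0 -0.1 0" --pt "0 0 0 0" --pt "0 0 0 0" --pt "0 0 0 0" --pt "0 0 0 0" --fingers 1

```text
t: 5.55
eef_pos: [507.3, 12.9, 164.9]
tcp_rot: [-3.142, 0.0, -2.922]
ft_force: [-0.2, 0.2, -0.1]
opening: 0.64
grip_force: 0.0
```

>>> carry_out --pt "0 0 0 0" --pt "0 0 0 0" --pt "0 0 0 0" --pt "0 0 0 0" --pt "0 0 0 0"

```text
t: 6.05
eef_pos: [507.0, 13.3, 164.8]
tcp_rot: [3.141, -0.0, -2.922]
ft_force: [-3.1, 5.5, 4.7]
opening: 0.586
grip_force: 30.0
```

>>> carry_out --pt "-0.05 -0.01 0.09 0" --pt "-0.08 -0.02 0.14 0" --pt "-0.08 -0.02 0.14 0" --pt "-0.08 -0.02 0.14 0" --pt "-0.08 -0.02 0.14 0"

```text
t: 6.55
eef_pos: [488.3, 8.2, 198.0]
tcp_rot: [-3.141, 0.0, -2.922]
ft_force: [-0.2, -0.1, -0.0]
opening: 0.594
grip_force: 30.0
```

>>> carry_out --pt "-0.15 -0.03 0.26 0" --pt "-0.2 -0.05 0.4 0" --pt "-0.3 -0.05 0.4 0" --pt "-0.3 -0.05 0.4 0" --pt "-0.3 -0.05 0.4 0"

```text
t: 7.05
eef_pos: [425.0, -3.2, 291.7]
tcp_rot: [-3.141, 0.0, -2.922]
ft_force: [0.1, 1.1, 0.1]
opening: 0.591
grip_force: 30.0
```

```bash
python3 - <<'E'
from h import *
im=env.read_camera("scene");s=env.state();print(s["eef_pos"],s["ft_force"],s["opening"])
cv2.imwrite("pics/s1.png",cv2.resize(im[60:220,170:390,::-1],(800,582)))
E
```

```text
[424.16279553  -3.32342178 294.43963796] [-0.7787312   0.06596487  3.34346398] 0.589773131968948
```

View pics/s1.png

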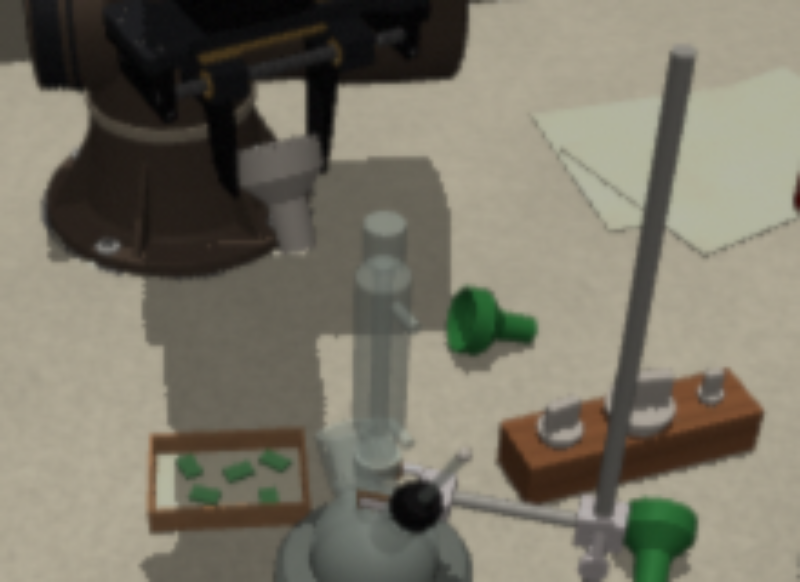

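The funnel is held by its collar, still leaning about 30° with the stem pointing away from the robot. I'll upright it in the grip by pushing the stem flush against the fixed block's robot-side face.

>>> carry_out --pt "-0.3 0.8 -0.2 -0.29" --pt "-0.3 0.8 -0.2 -0.29" --pt "-0.3 0.8 -0.2 -0.29" --pt "-0.3 0.8 -0.2 -0.29" --pt "-0.3 0.8 -0.2 -0.29"

```text
t: 7.6
eef_pos: [350.2, 198.2, 240.3]
tcp_rot: [3.141, 0.001, -3.076]
ft_force: [1.4, 0.4, -0.6]
opening: 0.586
grip_force: 30.0
```

>>> carry_out --pt "0 0.5 -0.6 0" --pt "0 0.5 -0.6 0" --pt "0 0.5 -0.6 0" --pt "0 0.5 -0.6 0" --pt "0 0 -0.4 0"

```text
t: 8.1
eef_pos: [350.9, 298.8, 98.7]
tcp_rot: [3.141, -0.0, -3.072]
ft_force: [-0.0, -0.1, -0.1]
opening: 0.591
grip_force: 30.0
```

>>> carry_out --pt "0 0 -0.4 0" --pt "0 0 0 0" --pt "0 0 0 0" --pt "0 0 0 0" --pt "0 0 0 0"

```text
t: 8.6
eef_pos: [351.6, 297.1, 81.2]
tcp_rot: [3.141, 0.002, -3.074]
ft_force: [-0.2, 0.9, -0.7]
opening: 0.593
grip_force: 30.0
```

```bash
python3 - <<'E'
from h import *
s=env.state();print(s["eef_pos"],s["ft_force"],s["opening"],s["tcp_rot"],s["t"])
E
```

```text
[351.62745893 297.05363837  81.21522799] [-0.18641386  0.87322837 -0.74744268] 0.592888738504923 [ 3.14061540e+00  1.65249750e-03 -3.07437881e+00] 8.6
```

>>> carry_out --pt "0 0 -0.3 0" --pt "0 0 -0.31 0" --pt "0 0 0 0" --pt "0.1 0 0 0" --pt "0.1 0 0 0"

```text
t: 9.1
eef_pos: [362.0, 297.2, 50.6]
tcp_rot: [3.141, 0.001, -3.074]
ft_force: [-0.1, 0.4, -0.7]
opening: 0.591
grip_force: 30.0
```

>>> carry_out --pt "0.08 0 0 0" --pt "0.08 0 0 0" --pt "0.08 0 0 0" --pt "0.08 0 0 0" --pt "0 0 0 0"

```text
t: 9.6
eef_pos: [376.7, 296.5, 50.0]
tcp_rot: [-3.141, -0.002, -3.074]
ft_force: [-4.7, -1.1, 0.7]
opening: 0.588
grip_force: 30.0
```

```bash
python3 - <<'E'
from h import *
im=env.read_camera("scene");s=env.state();print(s["eef_pos"],s["ft_force"],s["moment"],s["t"])
cv2.imwrite("pics/s2.png",cv2.resize(im[70:170,250:400,::-1],(750,500),interpolation=cv2.INTER_CUBIC))
E
```

```text
[376.60701523 296.4437581   49.89154422] [-4.6291887  -0.81353811  0.13747373] [-0.18544423  1.05401324 -0.00152358] 9.65
```

>>> carry_out --pt "0.06 0 0 0" --pt "0.06 0 0 0" --pt "0.06 0 0 0" --pt "0.04 0 0 0" --pt "0 0 0 0"

```text
t: 10.15
eef_pos: [387.8, 296.8, 50.0]
tcp_rot: [-3.141, -0.001, -3.074]
ft_force: [-6.0, 0.1, 2.8]
opening: 0.588
grip_force: 30.0
```

>>> carry_out --pt "0.04 0 0 0" --pt "0.04 0 0 0" --pt "0 0 0 0" --pt "0 0 0 0" --pt "0 0 0 0"

```text
t: 10.65
eef_pos: [391.6, 296.7, 50.0]
tcp_rot: [-3.141, -0.001, -3.074]
ft_force: [-5.5, 1.1, 2.9]
opening: 0.593
grip_force: 30.0
```

```bash
python3 - <<'E'
from h import *
im=env.read_camera("scene");s=env.state();print(s["eef_pos"],s["ft_force"],s["moment"],s["t"])
cv2.imwrite("pics/s2.png",cv2.resize(im[70:170,250:400,::-1],(750,500),interpolation=cv2.INTER_CUBIC))
E
```

```text
[391.62180509 296.72352448  49.97517344] [-6.13592926  0.45549583  3.2138582 ] [-0.00353301  1.20516092  0.00276922] 10.7
```

View pics/s2.png

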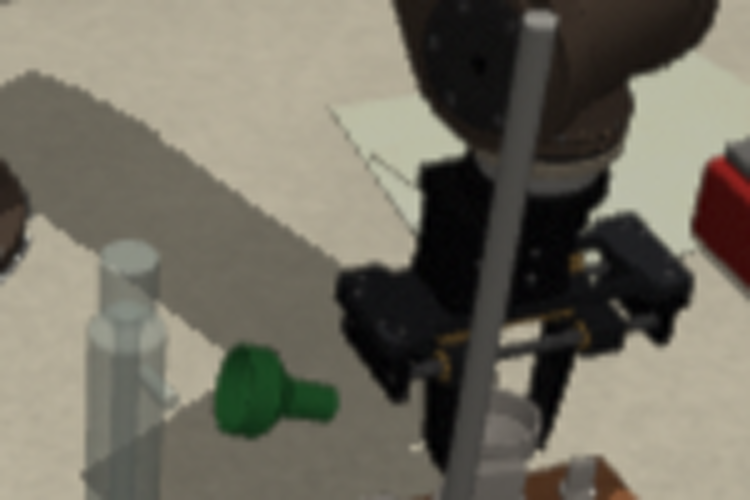

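>>> carry_out --pt "-0.1 0 0 0" --pt "-0.06 0 0.6 0" --pt "0 0 0.8 0" --pt "0 -0.5 0.8 0" --pt "0 -0.8 0.6 0"

```text
t: 11.2
eef_pos: [384.8, 232.4, 192.1]
tcp_rot: [3.14, 0.004, -3.072]
ft_force: [0.3, -0.3, -0.9]
opening: 0.594
grip_force: 30.0
```

>>> carry_out --pt "0.07 -0.9 0 0" --pt "0.07 -0.9 0 0" --pt "0.07 -0.9 0 0" --pt "0.07 -0.9 0 0" --pt "0.07 -0.9 0 0"

```text
t: 11.7
eef_pos: [401.9, 5.1, 190.2]
tcp_rot: [-3.141, 0.002, -3.074]
ft_force: [0.6, 0.3, -0.5]
opening: 0.59
grip_force: 30.0
```

>>> carry_out --pt "0.07 -0.9 0 0" --pt "0.07 -0.9 0 0" --pt "0.07 -0.9 0 0" --pt "0.07 -0.9 0 0" --pt "0.07 -0.9 0 0"

```text
t: 12.2
eef_pos: [419.2, -220.3, 190.2]
tcp_rot: [-3.14, 0.001, -3.074]
ft_force: [1.0, 0.5, -0.1]
opening: 0.593
grip_force: 30.0
```

>>> carry_out --pt "0 -0.7 0 0" --pt "0 0 0 0" --pt "0 0 0 0" --pt "0 0 0 0" --pt "0 0 0 0"

```text
t: 12.7
eef_pos: [419.3, -252.1, 189.9]
tcp_rot: [-3.141, 0.0, -3.073]
ft_force: [0.0, 0.1, -0.6]
opening: 0.589
grip_force: 30.0
```

```bash
python3 - <<'E'
from h import *
cal=env.calibration("wrist");im=env.read_camera("wrist");s=env.state();print(s["eef_pos"],s["ft_force"],s["tcp_rot"],s["t"])
np.save("w3.npy",cal["pose"])
for r in env.look_for("wrist","jar"):print(r,onz(cal,r["position"],45))
sc=env.read_camera("scene")[...,::-1]
cv2.imwrite("pics/w3.png",np.hstack([cv2.resize(im[90:310,70:430,::-1],(500,306)),cv2.resize(sc[110:260,90:236],(298,306))]))
E
```

```text
[ 419.34721763 -252.17303843  189.90197035] [-0.65293744 -0.28116076 -0.96192267] [-3.14143684e+00  2.90253975e-04 -3.07267444e+00] 12.75
{'position': [0.5367, 0.4264], 'conf': 0.58} [ 451.12747473 -293.84171266   45.        ]
```

View pics/w3.png

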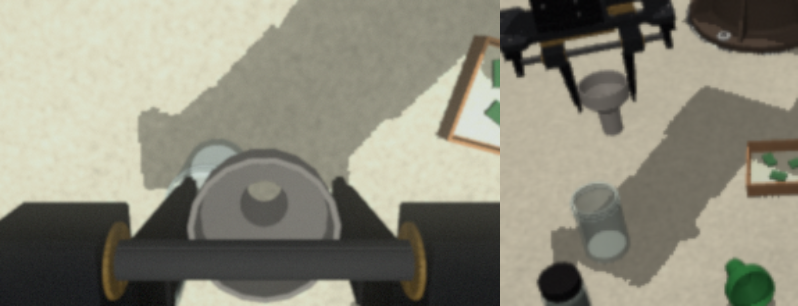

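The funnel hangs practically upright, with its rim centred at crop (265,224). Part of the jar shows at (215,165). I'll compute both positions.

```bash
python3 - <<'E'
from h import *
from scipy.optimize import least_squares
K=env.calibration("wrist")["K"];w={"K":K,"pose":np.load("w1.npy")};w3={"K":K,"pose":np.load("w3.npy")};t=env.calibration("top");sc=env.calibration("scene")
def circ(c,R,n=24):
    th=np.arange(n)*2*np.pi/n;return np.c_[c[0]+R*np.cos(th),c[1]+R*np.sin(th),np.full(n,c[2])]
def cen(cal,P): q=np.array([proj(cal,p) for p in P]);return (q.max(0)+q.min(0))/2
g=lambda c:lambda v:np.concatenate([cen(cal,circ([*v,z],28))-p for cal,z,p in c])
L={"w1rim":(w,90,(32,184.8)),"w1base":(w,0,(67.5,174)),"scrim":(sc,90,(137.5,207.5)),"scbase":(sc,0,(141.5,229)),"toprim":(t,90,(364.5,210))}
for n in L:print(n,least_squares(g([L[n]]),[470,-285]).x)
print("all",least_squares(g(list(L.values())),[470,-285]).x)
f=lambda v:cen(w3,circ([*v,216],28))-np.array([260.8,252])
x=least_squares(f,[420,-252]).x;print("rim in hand",x)
# rim width check / funnel bottom in scene
for z in (216,):print(cen(sc,circ([*x,z],28)), "seen",(104/2.04+90,92/2.04+110))
print("stem bottom pred",proj(sc,[*x,150]),"seen",(112/2.04+90,128/2.04+110))
E
```

```text
w1rim [ 470.12590005 -284.52772197]
w1base [ 473.40819533 -290.79848605]
scrim [ 475.30728585 -283.40559677]
scbase [ 463.0696888  -289.77377788]
toprim [ 463.91117424 -278.92656991]
all [ 470.24143792 -285.96754617]
rim in hand [ 419.65608895 -251.67962289]
[139.46605245 150.13758032] seen (140.98039215686273, 155.09803921568627)
stem bottom pred [144.75365127 171.52809925] seen (144.90196078431373, 172.7450980392157)
```

>>> carry_out --pt "0.4 -0.25 0 0" --pt "0.4 -0.25 0 0" --pt "0.2 -0.18 0 0" --pt "0 0 -0.3 0" --pt "0 0 -0.3 0"

```text
t: 13.35
eef_pos: [469.7, -286.9, 159.4]
tcp_rot: [-3.141, 0.001, -3.073]
ft_force: [-0.5, 0.3, -0.6]
opening: 0.589
grip_force: 30.0
```

>>> carry_out --pt "0 0 -0.4 0" --pt "0 0 -0.4 0" --pt "0 0 -0.3 0" --pt "0 0 -0.15 0" --pt "0 0 0 0"

```text
t: 13.85
eef_pos: [469.1, -286.7, 96.5]
tcp_rot: [3.141, -0.001, -3.074]
ft_force: [0.3, 0.0, 0.2]
opening: 0.594
grip_force: 30.0
```

```bash
python3 - <<'E'
from h import *
im=env.read_camera("scene");s=env.state();print(s["eef_pos"],s["ft_force"],s["moment"],s["t"])
E
```

```text
[ 469.31913171 -286.91061825   97.24497465] [ 0.15878314 -0.69737553  0.46262187] [0.05943632 0.08376055 0.0087762 ] 13.9
```

Stem is in with no contact. I'll lower gently.

>>> carry_out --pt "0 0 -0.05 0" --pt "0 0 -0.05 0" --pt "0 0 -0.04 0" --pt "0 0 0 0" --pt "0 0 0 0"

```text
t: 14.4
eef_pos: [469.3, -287.2, 90.3]
tcp_rot: [-3.141, 0.0, -3.074]
ft_force: [-0.2, -0.3, 0.5]
opening: 0.591
grip_force: 30.2
```

>>> carry_out --pt "0 0 -0.03 0" --pt "0 0 -0.03 0" --pt "0 0 0 0" --pt "0 0 0 0" --pt "0 0 0 0"

```text
t: 14.9
eef_pos: [470.2, -288.3, 89.0]
tcp_rot: [-3.138, 0.003, -3.074]
ft_force: [-2.0, -1.9, 17.7]
opening: 0.588
grip_force: 39.0
```

>>> carry_out --pt "0 0 0.025 0" --pt "0 0 0 0" --pt "0 0 0 0" --pt "0 0 0 0" --pt "0 0 0 0"

```text
t: 15.4
eef_pos: [469.7, -287.7, 89.5]
tcp_rot: [-3.14, 0.002, -3.074]
ft_force: [-1.2, -1.5, 10.7]
opening: 0.587
grip_force: 35.7
```

>>> carry_out --pt "0 0 0 0" --pt "0 0 0 0" --pt "0 0 0 0" --pt "0 0 0 0" --pt "0 0 0 0" --fingers -0.6

```text
t: 15.9
eef_pos: [469.1, -287.0, 88.3]
tcp_rot: [3.141, -0.0, -3.074]
ft_force: [-0.9, 0.8, -0.5]
opening: 0.799
grip_force: 0.0
```

>>> carry_out --pt "0 0 0.1 0" --pt "0 0 0.3 0" --pt "0 0 0.6 0" --pt "0 0 0.9 0" --pt "0 0 0.9 0"

```text
t: 16.4
eef_pos: [468.8, -286.8, 230.0]
tcp_rot: [3.141, -0.001, -3.074]
ft_force: [-0.2, 0.9, 0.1]
opening: 0.802
grip_force: 0.0
```

>>> carry_out --pt "-0.4 0.8 0.3 -0.5" --pt "-0.4 0.8 0.3 -0.5" --pt "-0.4 0.8 0 -0.5" --pt "-0.4 0.8 0 -0.5" --pt "-0.4 0.8 0 -0.5" --fingers -1

```text
t: 16.9
eef_pos: [368.0, -85.7, 258.7]
tcp_rot: [3.142, 0.001, 2.945]
ft_force: [0.9, 1.2, -0.0]
opening: 0.997
grip_force: 0.0
```

```bash
python3 - <<'E'
from h import *
im=env.read_camera("scene");s=env.state();print(s["eef_pos"],s["ft_force"],s["moment"],s["t"])
T=env.read_camera("top")
cv2.imwrite("pics/s4.png",np.hstack([cv2.resize(im[150:260,80:200,::-1],(436,400),interpolation=cv2.INTER_CUBIC),cv2.resize(T[170:250,325:398,::-1],(364,400))]))
E
```

```text
[364.5634063  -81.56361332 258.4888593 ] [-1.22956683  1.69088964  2.46819614] [ 0.09227749  0.06519783 -0.02278764] 16.95
```

View pics/s4.png

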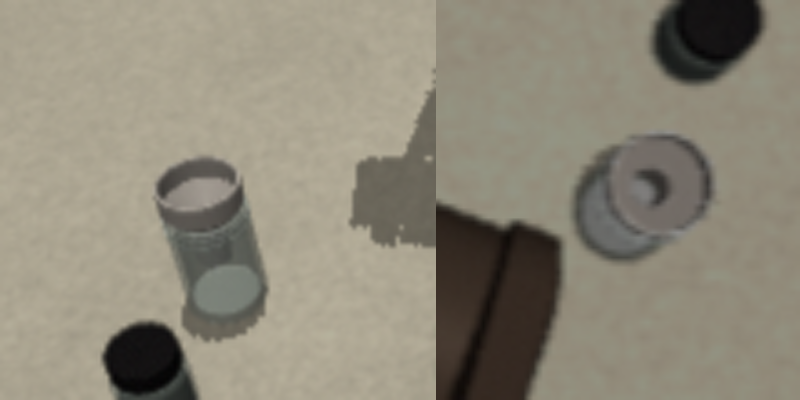

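The funnel stands upright in the jar. I've viewed 11 pictures, one more than the ten allowed (I miscounted), so I won't view any more and will measure numerically. Next is the stopper.

>>> carry_out --pt "0 0.8 0 -0.95" --pt "0 0.9 0 -0.95" --pt "0 0.9 0 -0.95" --pt "0 0.9 0 -0.95" --pt "0 0.9 0 -0.95"

```text
t: 17.5
eef_pos: [369.3, 133.8, 258.8]
tcp_rot: [3.141, 0.001, 2.447]
ft_force: [-0.3, 0.1, -0.8]
opening: 1.0
grip_force: 0.0
```

>>> carry_out --pt "0.3 0.4 -0.1 -0.95" --pt "0.3 0.4 -0.1 -0.95" --pt "0.3 0.4 -0.1 -0.95" --pt "0.3 0.4 -0.1 -0.95" --pt "0.3 0.4 -0.1 -0.95"

```text
t: 18.0
eef_pos: [445.2, 233.0, 233.3]
tcp_rot: [3.141, 0.0, 1.95]
ft_force: [0.2, -0.2, 0.1]
opening: 0.995
grip_force: 0.0
```

>>> carry_out --pt "0 0 0 -0.8" --pt "0 0 0 -0.8" --pt "0 0 0 -0.8" --pt "0 0 0 0" --pt "0 0 0 0"

```text
t: 18.5
eef_pos: [444.5, 232.1, 233.5]
tcp_rot: [3.141, 0.0, 1.705]
ft_force: [-0.8, -0.8, 0.2]
opening: 0.999
grip_force: 0.0
```

```bash
python3 - <<'E'
from h import *
cal=env.calibration("wrist");im=env.read_camera("wrist");s=env.state();print(s["eef_pos"],s["tcp_rot"],s["t"])
np.save("w5.npy",cal["pose"]);cv2.imwrite("pics/w5.png",im[...,::-1])
for l in("stopper","stopper_seat","block","big_stopper"):
    for r in env.look_for("wrist",l):print(l,round(r["conf"],2),np.array(r["position"])*[384,512],onz(cal,r["position"],47)[:2])
c=proj(cal,[441,207,60]).astype(int);print("exp",c)
g=im[c[1]-36:c[1]+36:2,c[0]-50:c[0]+50:2].astype(int)
sat=g.max(2)-g.min(2)
print("\n".join(" ".join(("##" if q>45 else "%02d"%min(99,v//3)) for v,q in zip(a,b)) for a,b in zip(g.mean(2).astype(int),sat)))
E
```

```text
[444.44270585 232.05534063 233.46425153] [3.14145291e+00 2.84163870e-05 1.70490170e+00] 18.55
stopper 0.69 [196.1088 255.1808] [443.93636777 203.10263403]
stopper_seat 0.68 [190.0032 254.976 ] [442.72682275 210.4705339 ]
stopper_seat 0.31 [ 77.9904 260.4032] [432.34167986 334.73923289]
block 0.76 [107.4816 259.8912] [435.89998691 304.27093794]
big_stopper 0.6 [138.3168 260.608 ] [441.20114302 271.0604648 ]
exp [252 195]
70 69 68 69 69 68 68 67 54 46 45 44 44 44 44 42 30 28 ## ## ## ## 29 ## ## 29 32 35 35 35 34 32 ## 28 28 ## ## ## ## 32 44 45 43 44 45 45 44 44 45 46
69 69 69 68 64 61 55 50 46 46 45 46 45 45 44 40 30 29 ## ## ## ## 28 ## ## ## ## ## ## ## ## ## ## 28 26 ## ## ## ## 33 44 46 45 44 45 44 44 45 46 46
67 63 63 53 47 45 45 44 44 45 46 45 44 44 45 40 29 ## ## ## ## ## ## ## ## ## ## ## ## ## ## ## ## 27 27 ## ## ## ## 34 46 47 45 44 44 44 43 46 46 46
56 47 47 45 44 45 46 46 44 45 45 44 46 46 46 40 30 ## ## ## ## 28 ## ## ## 27 ## ## ## ## ## ## ## 27 27 ## ## ## ## 35 44 45 45 44 44 43 44 44 45 45
48 45 45 45 45 45 45 46 44 44 45 45 45 46 46 41 30 ## ## ## ## ## ## ## ## #
[... 4023 characters left out ...]
3 42 43 42 43 42 41 41 41 43 42 43 42 43 43 44 43 43 57 60 44 43 44 44 44 45 44 43 44 43 42 44 44 43
43 45 44 43 44 46 46 43 44 44 43 43 44 42 43 42 43 44 42 42 43 43 43 43 43 43 44 44 43 43 43 43 43 43 50 51 41 43 43 43 43 43 42 43 45 43 43 44 43 41
43 45 45 44 43 43 44 43 43 43 43 43 43 44 43 42 43 44 43 42 44 46 44 42 43 43 44 42 43 42 44 43 44 42 43 47 41 43 43 42 42 42 42 43 44 44 43 43 43 43
43 43 44 43 42 43 44 43 44 43 43 43 43 44 44 43 43 43 43 42 44 46 44 43 44 43 41 41 41 42 43 43 42 42 41 42 42 44 43 43 43 41 43 44 44 46 45 44 43 42
42 44 44 42 42 43 43 42 42 42 42 43 43 43 43 44 44 43 44 43 44 45 44 43 44 44 42 42 43 42 43 42 42 43 44 43 43 42 43 43 43 43 43 44 45 44 45 45 44 42
```

The numeric crop shows the middle stopper's shoulder centred at about pixel (256,192) and the tab turned about 0.19 rad. I'll approach it half-closed.

>>> carry_out --pt "-0.07 -0.4 -0.3 0.53" --pt "0 0 -0.6 0" --pt "0 0 -0.6 0" --pt "0 0 -0.6 0" --pt "0 0 -0.6 0" --fingers 0

```text
t: 19.25
eef_pos: [440.8, 212.2, 97.5]
tcp_rot: [3.141, -0.0, 1.759]
ft_force: [1.1, 0.1, 0.5]
opening: 0.634
grip_force: 0.0
```

>>> carry_out --pt "0 0 -0.4 0" --pt "0 0 -0.3 0" --pt "0 0 -0.1 0" --pt "0 0 0 0" --pt "0 0 0 0"

```text
t: 19.75
eef_pos: [441.1, 212.3, 59.0]
tcp_rot: [3.141, -0.0, 1.758]
ft_force: [0.3, 0.5, 0.5]
opening: 0.503
grip_force: 0.0
```

```bash
python3 - <<'E'
from h import *
s=env.state();print(s["eef_pos"],s["ft_force"],s["opening"],s["tcp_rot"],s["t"])
cal=env.calibration("wrist");im=env.read_camera("wrist")
np.set_printoptions(linewidth=250)
c=proj(cal,[442,207.3,74]).astype(int);print("exp tab top",c, proj(cal,s["eef_pos"]))
g=im[c[1]-40:c[1]+24:2,c[0]-50:c[0]+50:2].astype(int);sat=g.max(2)-g.min(2)
print("\n".join(" ".join(("##" if q>45 else "%02d"%min(99,v//3)) for v,q in zip(a,b)) for a,b in zip(g.mean(2).astype(int),sat)))
E
```

```text
[441.05594386 212.31239807  59.02802417] [0.30296977 0.45105787 0.49104211] 0.5030002920900701 [ 3.14064036e+00 -8.63919649e-05  1.75848345e+00] 19.75
exp tab top [258 254] [258.27672302 234.68032068]
50 50 49 48 47 36 ## ## ## ## ## ## ## ## ## ## 30 37 48 51 52 52 52 49 43 39 38 38 41 47 52 53 52 52 49 42 33 ## ## ## ## ## ## ## ## ## ## ## ## 40
51 48 43 41 45 35 ## ## ## ## ## ## ## ## ## 30 40 48 51 52 52 52 49 36 32 32 32 32 32 34 47 53 52 52 52 51 43 29 ## ## ## ## ## ## ## ## ## ## ## 36
50 35 16 16 34 31 ## ## ## ## ## ## ## ## ## 41 50 51 52 52 52 52 42 31 31 32 32 32 32 31 39 52 52 52 52 52 50 39 28 ## ## ## ## ## ## ## ## ## 21 14
46 22 15 14 16 21 ## ## ## ## ## ## ## ## 35 48 51 52 52 51 51 51 40 30 32 32 32 32 31 32 36 51 52 52 52 52 52 49 34 ## ## ## ## ## ## ## ## 19 13 14
31 15 14 15 14 19 ## ## ## ## ## ## ## ## 42 51 52 51 52 52 52 51 38 31 31 32 32 32 32 31 35 51 51 52 52 52 52 51 45 32 ## ## ## ## ## ## ## 17 14 13
14 14 14 14 13 18 ## ## ## ## ## ## ## 33 48 51 51 51 52 52 52 51 38 32 32 32 32 32 32 31 34 50 52 52 52 52 52 52 51 39 ## ## ## ## ## ## ## 15 14 13
[... 3200 characters left out ...]
0 20 21 21 21 21 21 22 22 22 22 22 22 21 22 21 21 22 21 21 21 22 22 21 21 21 20 21 21 20 21 21 21 21
18 17 19 18 19 19 19 19 18 19 19 18 19 19 18 19 20 19 19 19 20 19 19 20 18 19 19 21 19 20 20 19 20 20 19 19 19 20 20 19 19 19 20 19 19 20 19 19 19 18
20 20 20 21 21 20 19 20 21 19 20 20 21 22 21 21 21 21 21 22 20 21 20 22 22 21 21 21 22 21 22 21 21 21 21 20 21 22 21 21 22 21 21 20 21 21 21 20 22 21
20 21 21 22 22 21 21 21 21 21 21 21 22 22 21 22 22 22 22 21 22 23 22 21 22 21 22 21 21 22 22 21 22 22 22 22 21 22 21 22 22 22 22 21 22 22 21 21 21 21
22 21 22 22 23 22 22 23 23 23 23 22 22 22 22 22 22 23 22 22 22 22 23 23 23 21 22 22 23 22 23 22 23 23 23 22 22 22 22 23 23 23 23 21 22 22 21 22 22 23
```

The tab is aligned and centred between the fingers. I'll lower and grip.

>>> carry_out --pt "0 0 -0.1 0" --pt "0 0 -0.05 0" --pt "0 0 0 0" --pt "0 0 0 0" --pt "0 0 0 0"

```text
t: 20.3
eef_pos: [440.7, 212.2, 51.0]
tcp_rot: [3.141, -0.0, 1.758]
ft_force: [0.5, -0.2, 0.4]
opening: 0.505
grip_force: 0.0
```

>>> carry_out --pt "0 0 0 0" --pt "0 0 0 0" --pt "0 0 0 0" --pt "0 0 0 0" --pt "0 0 0 0" --fingers 1

```text
t: 20.8
eef_pos: [440.7, 212.2, 50.9]
tcp_rot: [3.142, 0.0, 1.758]
ft_force: [0.4, -0.2, -0.4]
opening: 0.136
grip_force: 0.0
```

>>> carry_out --pt "0 0 0 0" --pt "0 0 0 0" --pt "0 0 0 0" --pt "0 0 0 0" --pt "0 0 0 0"

```text
t: 21.3
eef_pos: [440.7, 212.2, 50.9]
tcp_rot: [3.142, -0.0, 1.758]
ft_force: [1.2, 0.0, -0.2]
opening: 0.105
grip_force: 30.0
```

>>> carry_out --pt "0 0 0.2 0" --pt "0 0 0.4 0" --pt "0 0 0.4 0" --pt "0 0 0.2 0" --pt "0.07 -0.3 0 0"

```text
t: 21.8
eef_pos: [444.6, 198.1, 112.6]
tcp_rot: [3.139, -0.0, 1.76]
ft_force: [0.0, -0.5, -1.2]
opening: 0.103
grip_force: 30.0
```

>>> carry_out --pt "0.08 -0.45 0 0" --pt "0.08 -0.45 0 0" --pt "0 0 -0.3 0" --pt "0 0 -0.4 0" --pt "0 0 -0.2 0"

```text
t: 22.3
eef_pos: [451.8, 151.9, 65.0]
tcp_rot: [-3.141, -0.0, 1.758]
ft_force: [-0.2, 0.6, -0.3]
opening: 0.103
grip_force: 30.0
```

>>> carry_out --pt "-0.01 0.05 0 0" --pt "-0.01 0.05 0 0" --pt "0 0 0 0" --pt "0 0 0 0" --pt "0 0 0 0"

```text
t: 22.8
eef_pos: [451.4, 157.3, 66.4]
tcp_rot: [3.141, -0.0, 1.758]
ft_force: [-0.5, 0.1, 0.2]
opening: 0.102
grip_force: 30.0
```

>>> carry_out --pt "-0.02 0.08 0 0" --pt "-0.01 0.06 0 0" --pt "-0.01 0.06 0 0" --pt "0 0 0 0" --pt "0 0 0 0"

```text
t: 23.3
eef_pos: [449.3, 166.9, 66.1]
tcp_rot: [3.141, 0.001, 1.759]
ft_force: [0.2, -7.4, 3.7]
opening: 0.102
grip_force: 30.0
```

>>> carry_out --pt "-0.01 0.06 0 0" --pt "-0.01 0.06 0 0" --pt "0 0 0 0" --pt "0 0 0 0" --pt "0 0 0 0"

```text
t: 23.8
eef_pos: [448.2, 172.7, 66.2]
tcp_rot: [-3.142, 0.001, 1.759]
ft_force: [-0.6, -7.9, 6.0]
opening: 0.104
grip_force: 30.1
```

>>> carry_out --pt "-0.01 0.06 0 0" --pt "-0.01 0.06 0 0" --pt "-0.01 0.06 0 0" --pt "-0.01 0.06 0 0" --pt "0 0 0 0"

```text
t: 24.3
eef_pos: [446.0, 184.8, 66.0]
tcp_rot: [-3.141, 0.001, 1.759]
ft_force: [-0.5, -8.1, 1.7]
opening: 0.1
grip_force: 30.2
```

>>> carry_out --pt "-0.01 0.03 0 0" --pt "0 0 0 0" --pt "0 0 0 0" --pt "0 0 0 0" --pt "0 0 0 0"

```text
t: 24.8
eef_pos: [445.7, 186.2, 65.9]
tcp_rot: [-3.141, 0.001, 1.759]
ft_force: [0.8, -7.2, 1.2]
opening: 0.098
grip_force: 30.0
```

```bash
python3 - <<'E'
from h import *
s=env.state();print(s["eef_pos"],s["ft_force"],s["moment"],s["t"])
cal=env.calibration("wrist");im=env.read_camera("wrist")
c=proj(cal,s["eef_pos"]+[0,0,15]).astype(int);print("c",c,im.shape)
g=im[c[1]-70:c[1]+14:2,c[0]-50:c[0]+50:2].astype(int);sat=g.max(2)-g.min(2)
print("\n".join(" ".join(("##" if q>45 else "%02d"%min(99,v//3)) for v,q in zip(a,b)) for a,b in zip(g.mean(2).astype(int),sat)))
E
```

```text
[445.65188943 186.20664691  65.91905833] [ 0.78262242 -7.22103305  1.21022421] [-1.83155303 -0.18555242 -0.0218667 ] 24.8
c [258 245] (384, 512, 3)
50 50 49 49 49 40 ## ## ## ## ## ## ## ## ## ## ## ## ## ## ## ## ## ## ## ## ## ## ## ## ## ## ## ## ## ## ## ## ## ## ## ## ## ## ## ## ## ## ## 38
50 50 50 49 49 39 ## ## ## ## ## ## ## ## ## ## ## ## ## ## ## ## ## ## ## ## ## ## ## ## ## ## ## ## ## ## ## ## ## ## ## ## ## ## ## ## ## ## ## 43
51 50 51 50 48 36 ## ## ## ## ## ## ## ## ## ## ## ## ## ## ## ## ## ## ## ## ## ## ## ## ## ## ## ## ## ## ## 22 ## ## ## ## ## ## ## ## ## ## ## 45
52 52 51 51 49 36 ## ## ## ## ## ## ## ## ## ## ## ## ## ## ## ## ## ## ## ## ## ## ## ## ## ## ## ## ## ## ## 19 ## ## ## ## ## ## ## ## ## ## ## 46
52 52 51 51 50 ## ## ## ## ## ## ## ## ## ## 21 21 ## ## ## ## ## ## ## ## ## ## ## ## ## ## ## ## ## ## ## ## 19 ## ## ## ## ## ## ## ## ## ## ## 48
52 51 51 51 49 ## ## ## ## ## ## ## ## ## ## 20 20 ## ## ## ## ## ## ## ## ## ## ## ## ## ## ## ## ## ## ## ## 19 21 ## ## ## ## ## ## ## ## ## ## 48
50 50 50 50 48 ## ## ## ## ## ## ## ## ## ## 21 19 #
[... 4647 characters left out ...]
9 07 09 10 09 18 40 45 48 49 49 49 49 45 36 15 08 09 08 07 11 14 10 11 11 10 10 11 11 11 10 11 10 10
11 10 10 10 10 10 10 11 11 10 10 09 10 09 14 19 17 10 09 09 10 18 40 45 48 49 49 49 49 46 36 15 08 10 07 10 19 19 11 11 09 11 11 10 11 11 09 10 12 10
10 10 10 10 10 10 10 11 09 09 10 10 09 10 16 22 20 09 07 07 08 18 39 46 49 49 49 49 48 45 37 15 09 08 09 11 20 ## 14 10 11 11 10 09 10 10 10 12 10 10
11 10 10 10 10 11 09 09 10 09 09 09 10 10 19 ## 21 10 08 09 09 18 39 46 48 50 49 49 49 45 37 15 09 08 08 11 20 ## 17 11 10 10 09 09 09 10 09 10 11 11
08 09 10 09 10 10 10 10 10 10 09 09 09 11 20 ## 20 12 07 07 07 18 39 46 49 49 50 49 49 45 37 14 09 09 07 12 20 ## 18 10 09 10 09 09 09 10 09 10 11 10
```

```bash
python3 - <<'E'
from h import *
s=env.state();cal=env.calibration("wrist")
d=np.array([-.188,.982,0]);z=np.array([0,0,1])
for ph in(52,54,56):
  P=s["eef_pos"]+z*(ph-39)
  print(ph,[(a,round(proj(cal,P+(-19)*(np.cos(t)*d-np.sin(t)*z)+(62-ph)*(np.sin(t)*d+np.cos(t)*z))[1],1)) for a in(0,15,20,25,30,35,40) for t in[np.radians(a)]])
E
```

```text
52 [(0, np.float64(285.0)), (15, np.float64(284.3)), (20, np.float64(283.3)), (25, np.float64(282.1)), (30, np.float64(280.5)), (35, np.float64(278.5)), (40, np.float64(276.2))]
54 [(0, np.float64(285.0)), (15, np.float64(285.2)), (20, np.float64(284.7)), (25, np.float64(283.8)), (30, np.float64(282.5)), (35, np.float64(281.0)), (40, np.float64(279.1))]
56 [(0, np.float64(285.0)), (15, np.float64(286.2)), (20, np.float64(286.0)), (25, np.float64(285.5)), (30, np.float64(284.6)), (35, np.float64(283.4)), (40, np.float64(281.9))]
```

```bash
python3 - <<'E'
from h import *
s=env.state();cal=env.calibration("wrist")
d=np.array([-.188,.982,0]);z=np.array([0,0,1])
for off in(4,5):
 for ph in(51,54,57):
  P=s["eef_pos"]+z*(ph-39)
  f=lambda y,h,t:proj(cal,P+(y-off)*(np.cos(t)*d-np.sin(t)*z)+(h-ph)*(np.sin(t)*d+np.cos(t)*z))[1]
  print(off,ph,[(a,round(f(14,62,t),1),round(f(14,37,t),1),round(f(17.5,37,t),1)) for a in(0,15,20,25,30,35) for t in[np.radians(a)]])
E
```

```text
4 51 [(0, np.float64(233.9), np.float64(217.4), np.float64(211.7)), (15, np.float64(227.2), np.float64(222.5), np.float64(216.6)), (20, np.float64(225.2), np.float64(224.5), np.float64(218.6)), (25, np.float64(223.4), np.float64(226.6), np.float64(220.7)), (30, np.float64(221.7), np.float64(228.8), np.float64(223.0)), (35, np.float64(220.3), np.float64(231.1), np.float64(225.4))]
4 54 [(0, np.float64(233.9), np.float64(217.4), np.float64(211.7)), (15, np.float64(228.6), np.float64(223.8), np.float64(217.9)), (20, np.float64(227.2), np.float64(226.2), np.float64(220.3)), (25, np.float64(225.9), np.float64(228.7), np.float64(222.9)), (30, np.float64(224.7), np.float64(231.4), np.float64(225.6)), (35, np.float64(223.7), np.float64(234.1), np.float64(228.4))]
4 57 [(0, np.float64(233.9), np.float64(217.4), np.float64(211.7)), (15, np.float64(230.1), np.float64(225.1), np.float64(219.2)), (20, np.float64(229.2), np.float64(227.9), np.float64(222.0)), (25, np.float64(228.3), np.float64(230.9), np.float64(225.0)), (30, np.float64(227.7), np.float64(234.0), np.float64(228.1)), (35, np.float6
[... 497 characters left out ...]
), (15, np.float64(230.6), np.float64(225.5), np.float64(219.6)), (20, np.float64(229.1), np.float64(227.9), np.float64(222.0)), (25, np.float64(227.8), np.float64(230.4), np.float64(224.5)), (30, np.float64(226.6), np.float64(233.0), np.float64(227.2)), (35, np.float64(225.6), np.float64(235.7), np.float64(230.0))]
5 57 [(0, np.float64(235.8), np.float64(219.0), np.float64(213.3)), (15, np.float64(232.1), np.float64(226.8), np.float64(220.9)), (20, np.float64(231.1), np.float64(229.6), np.float64(223.7)), (25, np.float64(230.3), np.float64(232.6), np.float64(226.7)), (30, np.float64(229.6), np.float64(235.6), np.float64(229.8)), (35, np.float64(229.0), np.float64(238.8), np.float64(233.0))]
```

The stopper has tilted about 20° in the grip. I'll raise for a longer lever and push on.

>>> carry_out --pt "0 0 0.14 0" --pt "0 0 0 0" --pt "-0.02 0.07 0 0" --pt "-0.01 0.06 0 0" --pt "0 0 0 0"

```text
t: 25.35
eef_pos: [444.3, 193.2, 72.9]
tcp_rot: [3.141, 0.001, 1.759]
ft_force: [0.6, -5.6, 1.7]
opening: 0.105
grip_force: 30.0
```

>>> carry_out --pt "-0.02 0.06 0 0" --pt "-0.01 0.06 0 0" --pt "0 0.02 0 0" --pt "0 0 0 0" --pt "0 0 0 0"

```text
t: 25.85
eef_pos: [442.5, 200.1, 73.0]
tcp_rot: [-3.141, 0.001, 1.759]
ft_force: [-0.1, -5.4, 3.8]
opening: 0.105
grip_force: 30.0
```

```bash
cat > m.py <<'E'
from h import *
s=env.state();print(s["eef_pos"],s["ft_force"],s["t"])
cal=env.calibration("wrist");im=env.read_camera("wrist")
print("v210..284 col255-264:",[ (v,int(im[v,255:265].mean()),int((im[v,255:265].max(1).astype(int)-im[v,255:265].min(1)).mean())) for v in range(206,264,2)])
E
python3 m.py
```

```text
[442.54433417 200.13441158  72.97863741] [-0.14236309 -5.38888923  3.77444557] 25.85
v210..284 col255-264: [(206, 81, 67), (208, 81, 66), (210, 79, 66), (212, 69, 55), (214, 52, 37), (216, 51, 37), (218, 52, 39), (220, 52, 38), (222, 51, 39), (224, 56, 45), (226, 71, 58), (228, 78, 65), (230, 78, 65), (232, 78, 65), (234, 78, 66), (236, 77, 63), (238, 88, 24), (240, 112, 8), (242, 130, 9), (244, 137, 9), (246, 136, 10), (248, 137, 9), (250, 137, 10), (252, 137, 9), (254, 138, 9), (256, 138, 9), (258, 138, 9), (260, 135, 8), (262, 78, 4)]
```

The tilt is now about 30°. That follows from the block-edge contact geometry and agrees with the wrist view. I'll lift, turn, and go in front of the neck.

>>> carry_out --pt "0 -0.04 0.5 0" --pt "0 0 0.8 0" --pt "0 0 0.8 0.9" --pt "0 0 0.7 0.9" --pt "0 0 0.3 0.9"

```text
t: 26.4
eef_pos: [443.3, 198.9, 230.9]
tcp_rot: [3.137, 0.0, 2.045]
ft_force: [0.2, -0.3, -1.5]
opening: 0.106
grip_force: 30.0
```

>>> carry_out --pt "0 -0.77 0 0.9" --pt "0 -0.77 0 0.9" --pt "0 -0.77 0 0.9" --pt "0 -0.77 0 0.9" --pt "0 -0.77 0 0.9"

```text
t: 26.9
eef_pos: [442.5, 4.7, 227.9]
tcp_rot: [3.141, 0.0, 2.516]
ft_force: [1.4, -0.8, -0.7]
opening: 0.099
grip_force: 30.0
```

>>> carry_out --pt "0 0 0 0.9" --pt "0 0 0 0.9" --pt "0 0 0 0.9" --pt "0 0 0 0.9" --pt "0 0 0 0.9"

```text
t: 27.4
eef_pos: [442.7, 6.0, 227.8]
tcp_rot: [3.141, -0.0, 2.987]
ft_force: [-0.6, 1.4, -0.5]
opening: 0.103
grip_force: 30.0
```

>>> carry_out --pt "0 0 0 0.9" --pt "0 0 0 0.9" --pt "0 0 0 0.9" --pt "0 0 0 0.9" --pt "0 0 0 0"

```text
t: 27.9
eef_pos: [442.7, 6.1, 227.8]
tcp_rot: [3.141, 0.0, -2.921]
ft_force: [0.5, 0.0, 0.1]
opening: 0.103
grip_force: 30.0
```

```bash
python3 - <<'E'
from h import *
s=env.state();print(s["eef_pos"],s["tcp_rot"],s["ft_force"],s["t"])
sc=env.read_camera("scene");cal=env.calibration("scene");cv2.imwrite("pics/s6.png",sc[...,::-1])
for l in("stopper","stopper_seat"):
    for r in env.look_for("scene",l):print(l,round(r["conf"],2),np.array(r["position"])*[384,512])
e=np.array([.976,.218,0]);z=np.array([0,0,1]);p=s["eef_pos"];th=np.radians(30.5);a=-np.sin(th)*e+np.cos(th)*z
L=p+41.4*e-31.5*z
for h in(0,16,32,37,50,62):print(h,proj(cal,L+h*a).round(1))
c=proj(cal,L+25*a).astype(int);g=sc[c[1]-18:c[1]+20,c[0]-22:c[0]+22].astype(int).mean(2).astype(int);print(c)
print("\n".join("%3d "%(c[1]-18+i)+" ".join("%02d"%min(99,v//2.2) for v in r) for i,r in enumerate(g)))
E
```

```text
[442.71277837   6.06724032 227.79305051] [ 3.14115658e+00  5.78394372e-05 -2.92119299e+00] [0.5066522  0.03911211 0.13765964] 27.9
stopper 0.78 [143.3856 255.5904]
stopper_seat 0.65 [141.5808 253.7984]
0 [258.5 154.8]
16 [256.9 148.2]
32 [255.3 141.6]
37 [254.8 139.5]
50 [253.5 134.1]
62 [252.3 129.1]
[256 144]
126 24 25 26 27 27 26 25 25 23 19 05 02 01 02 01 02 03 03 04 04 04 03 02 06 26 43 44 44 43 44 45 44 44 44 44 41 37 38 39 39 40 41 40 40
127 27 27 27 26 26 26 24 22 17 13 04 02 01 01 03 01 03 07 09 09 09 06 03 10 32 44 45 44 44 44 44 44 44 44 44 41 37 38 39 40 40 40 40 40
128 27 26 26 26 24 20 17 14 13 11 07 02 02 01 02 03 05 19 26 28 27 22 08 10 34 44 45 44 44 44 44 44 44 44 44 41 37 38 39 39 40 40 40 39
129 26 24 21 21 17 14 13 12 15 24 18 05 02 00 02 02 08 27 36 43 43 39 19 14 40 44 44 44 44 44 44 44 45 45 44 41 38 38 39 40 41 42 41 40
130 19 17 14 14 14 13 16 27 38 60 45 17 02 01 03 02 08 26 34 44 45 42 24 18 45 44 44 44 44 44 44 44 45 45 44 41 38 39 43 47 50 51 50 47
131 14 12 12 13 16 27 39 68 69 71 65 38 10 02 02 01 07 24 33 42 45 44 36 30 61 47 44 44 45 44 45 45 44 44 4
[... 3680 characters left out ...]
39 38 38 39 38 37 38
159 46 45 44 44 44 45 44 44 44 44 44 45 45 44 44 45 46 46 45 45 45 44 44 44 44 44 44 44 44 45 45 44 43 37 37 38 39 39 38 38 39 38 37 39
160 45 45 45 45 45 46 45 44 44 45 44 44 45 45 45 46 46 45 45 45 45 45 45 45 44 44 44 44 44 44 44 44 43 38 38 39 39 39 37 38 39 38 37 38
161 46 46 45 44 45 46 45 45 45 45 44 45 45 46 46 46 46 45 44 44 45 45 45 45 44 44 44 44 44 44 43 44 43 37 37 38 39 39 37 38 38 38 37 39
162 46 46 46 45 45 45 45 46 46 45 44 44 45 45 45 45 46 46 45 45 45 45 45 45 45 45 44 48 47 48 48 45 46 39 39 40 40 40 38 39 39 39 38 44
163 45 45 46 45 45 45 44 45 46 45 44 45 45 45 44 45 45 45 45 45 44 44 45 45 45 45 48 67 69 69 67 54 64 50 48 49 49 49 42 42 42 42 42 49
```

The scene crop confirms the stopper's tilt: the plug axis matches the prediction to within 0.5 px, and it sits about 4 mm higher in the grip. I'll line it up on the neck axis and go in.

>>> carry_out --pt "0.22 -0.02 0 0" --pt "0.22 -0.02 0 0" --pt "0.1 0.02 -0.17 0" --pt "0.1 0.02 -0.17 0" --pt "0.1 0.02 -0.17 0"

```text
t: 28.55
eef_pos: [479.9, 6.8, 201.2]
tcp_rot: [3.141, -0.001, -2.923]
ft_force: [0.0, -0.9, -0.5]
opening: 0.104
grip_force: 30.0
```

>>> carry_out --pt "0.03 0.01 -0.05 0" --pt "0.03 0.01 -0.05 0" --pt "0.03 0.01 -0.05 0" --pt "0.03 0.01 -0.05 0" --pt "0 0 0 0"

```text
t: 29.05
eef_pos: [485.8, 8.7, 192.3]
tcp_rot: [3.141, -0.0, -2.923]
ft_force: [0.2, -0.3, -1.2]
opening: 0.101
grip_force: 30.0
```

```bash
cat > n.py <<'E'
from h import *
s=env.state();p=s["eef_pos"];a=np.array([-.488,-.109,.866]);e=np.array([.976,.218,0])
d=p-[501.4,12.7,161.9];print("t",s["t"],p.round(1),"out",(d@a).round(1),"off",(d-(d@a)*a).round(1),"F",s["ft_force"].round(1),"Fax",(s["ft_force"]@a).round(1),"M",s["moment"].round(2))
E
python3 n.py
```

```text
t 29.05 [485.8   8.7 192.3] out 34.4 off [ 1.1 -0.2  0.6] F [ 0.2 -0.3 -1.2] Fax -1.1 M [ 0.05 -0.01 -0.03]
```

>>> carry_out --pt "-0.02 0 -0.01 0" --pt "0.04 0.01 -0.07 0" --pt "0.04 0.01 -0.07 0" --pt "0 0 0 0" --pt "0 0 0 0"

```text
t: 29.55
eef_pos: [488.8, 9.7, 184.8]
tcp_rot: [3.141, -0.0, -2.923]
ft_force: [0.2, 0.6, 0.0]
opening: 0.099
grip_force: 30.0
```

```bash
python3 n.py
```

```text
t 29.55 [488.8   9.7 184.8] out 26.3 off [ 0.2 -0.1  0.1] F [0.2 0.6 0. ] Fax -0.1 M [ 0.06  0.03 -0.  ]
```

>>> carry_out --pt "0.04 0.01 -0.07 0" --pt "0.04 0.01 -0.07 0" --pt "0 0 0 0" --pt "0 0 0 0" --pt "0 0 0 0"

```text
t: 30.05
eef_pos: [492.8, 10.7, 177.9]
tcp_rot: [3.142, 0.0, -2.923]
ft_force: [-0.1, 2.0, -0.5]
opening: 0.101
grip_force: 30.0
```

```bash
python3 n.py
```

```text
t 30.05 [492.8  10.7 177.9] out 18.3 off [ 0.3 -0.   0.2] F [-0.1  2.  -0.5] Fax -0.6 M [ 0.05 -0.12 -0.05]
```

>>> carry_out --pt "0 0.02 0 0" --pt "0.03 0.01 -0.06 0" --pt "0.03 0.01 -0.05 0" --pt "0 0 0 0" --pt "0 0 0 0"

```text
t: 30.55
eef_pos: [496.2, 12.7, 172.4]
tcp_rot: [-3.141, 0.001, -2.923]
ft_force: [4.1, -0.0, 0.4]
opening: 0.103
grip_force: 30.0
```

```bash
python3 n.py
```

```text
t 30.55 [496.2  12.7 172.4] out 11.6 off [0.4 1.2 0.4] F [ 4.1 -0.   0.4] Fax -1.7 M [-0.14 -0.74 -0.08]
```

>>> carry_out --pt "0.02 0 0.01 0" --pt "0 0 0 0" --pt "0.02 0.005 -0.035 0" --pt "0 0 0 0" --pt "0 0 0 0"

```text
t: 31.05
eef_pos: [497.6, 13.0, 171.1]
tcp_rot: [3.141, -0.0, -2.923]
ft_force: [1.0, -0.0, -0.0]
opening: 0.098
grip_force: 30.0
```

```bash
python3 n.py
```

```text
t 31.05 [497.6  13.  171.1] out 9.8 off [0.9 1.4 0.7] F [ 1. -0. -0.] Fax -0.5 M [ 0.05  0.02 -0.1 ]
```

Forces relaxed. On in small steps.

>>> carry_out --pt "0.02 0.005 -0.035 0" --pt "0.02 0.005 -0.035 0" --pt "0 0 0 0" --pt "0 0 0 0" --pt "0 0 0 0"

```text
t: 31.55
eef_pos: [499.7, 13.5, 167.7]
tcp_rot: [3.141, -0.0, -2.923]
ft_force: [0.6, 0.5, -0.6]
opening: 0.103
grip_force: 30.0
```

```bash
python3 n.py
```

```text
t 31.55 [499.7  13.5 167.7] out 5.7 off [1.1 1.4 0.8] F [ 0.6  0.5 -0.6] Fax -0.9 M [ 0.1  -0.   -0.04]
```

>>> carry_out --pt "0.02 0.005 -0.035 0" --pt "0.01 0.002 -0.018 0" --pt "0 0 0 0" --pt "0 0 0 0" --pt "0 0 0 0"

```text
t: 32.05
eef_pos: [501.3, 13.8, 165.0]
tcp_rot: [3.142, 0.0, -2.923]
ft_force: [0.9, -0.1, -0.2]
opening: 0.104
grip_force: 30.0
```

```bash
python3 n.py
```

```text
t 32.05 [501.3  13.8 165. ] out 2.6 off [1.2 1.4 0.8] F [ 0.9 -0.1 -0.2] Fax -0.6 M [-0.04 -0.17 -0.02]
```

>>> carry_out --pt "0.01 0.002 -0.017 0" --pt "0 0 0 0" --pt "0.005 0.001 -0.009 0" --pt "0 0 0 0" --pt "0 0 0 0"

```text
t: 32.55
eef_pos: [502.1, 13.9, 163.8]
tcp_rot: [3.142, 0.0, -2.923]
ft_force: [1.0, -1.1, 1.5]
opening: 0.1
grip_force: 30.0
```

>>> carry_out --pt "0.005 0.001 -0.009 0" --pt "0 0 0 0" --pt "0 0 0 0" --pt "0 0 0 0" --pt "0 0 0 0"

```text
t: 33.05
eef_pos: [502.3, 14.0, 163.3]
tcp_rot: [3.142, 0.0, -2.923]
ft_force: [1.8, -1.4, 1.7]
opening: 0.105
grip_force: 30.0
```

```bash
python3 n.py
```

```text
t 33.05 [502.3  14.  163.3] out 0.6 off [1.2 1.4 0.9] F [ 1.8 -1.4  1.7] Fax 0.7 M [-0.16 -0.31 -0.05]
```

>>> carry_out --pt "0.005 -0.006 -0.009 0" --pt "0 0 0 0" --pt "0.005 0.001 -0.009 0" --pt "0 0 0 0" --pt "0 0 0 0"

```text
t: 33.55
eef_pos: [502.5, 13.9, 163.1]
tcp_rot: [3.141, 0.0, -2.923]
ft_force: [-3.2, -1.2, 12.0]
opening: 0.102
grip_force: 30.0
```

```bash
python3 n.py
```

```text
t 33.55 [502.5  13.9 163.1] out 0.3 off [1.3 1.2 0.9] F [-3.2 -1.2 12. ] Fax 12.1 M [ 0.11  0.52 -0.04]
```

>>> carry_out --pt "-0.001 0 0.002 0" --pt "0 0 0 0" --pt "0 0 0 0" --pt "0 0 0 0" --pt "0 0 0 0"

```text
t: 34.05
eef_pos: [502.5, 13.9, 163.1]
tcp_rot: [3.141, 0.0, -2.923]
ft_force: [-3.7, 0.2, 10.3]
opening: 0.102
grip_force: 30.0
```

>>> carry_out --pt "0 0 0 0" --pt "0 0 0 0" --pt "0 0 0 0" --pt "0 0 0 0" --pt "0 0 0 0"

```text
t: 34.55
eef_pos: [502.5, 13.9, 163.1]
tcp_rot: [3.141, 0.0, -2.923]
ft_force: [-1.9, 0.1, 9.9]
opening: 0.102
grip_force: 30.0
```

```bash
python3 n.py; python3 - <<'E'
from h import *
sc=env.read_camera("scene");cal=env.calibration("scene")
M=np.array([524.2,17.85,161.6]);a=np.array([-.488,-.109,.866])
for h in(0,5,30):print(h,proj(cal,M+h*a).round(1))
c=proj(cal,M).astype(int);g=sc[c[1]-16:c[1]+14,c[0]-20:c[0]+20].astype(int).mean(2).astype(int);print(c)
print("\n".join("%3d "%(c[1]-16+i)+" ".join("%02d"%min(99,v//2.2) for v in r) for i,r in enumerate(g)))
E
```

```text
t 34.55 [502.5  13.9 163.1] out 0.4 off [1.2 1.2 0.9] F [-1.9  0.1  9.9] Fax 9.5 M [0.09 0.45 0.05]
0 [264.2 176.9]
5 [263.7 174.9]
30 [261.2 164.7]
[264 176]
160 46 45 47 47 47 47 47 46 44 26 07 02 02 02 03 02 04 04 04 04 04 04 05 19 27 39 40 40 38 39 39 39 38 39 40 39 39 38 43 45
161 45 46 47 47 47 47 47 46 44 26 07 01 02 02 02 03 02 04 04 04 03 03 07 19 29 39 40 40 38 39 39 39 38 38 40 39 39 38 43 45
162 46 45 46 47 46 46 47 47 45 34 10 01 03 01 03 01 02 03 04 04 04 04 05 20 33 39 40 40 38 39 39 39 38 39 39 39 39 38 43 46
163 45 46 47 47 46 46 46 46 46 42 14 02 01 02 02 03 02 03 05 04 04 04 06 21 33 39 40 40 38 39 39 39 38 39 40 39 39 38 43 46
164 47 47 47 47 46 45 46 46 46 44 15 02 02 02 03 01 04 11 13 09 06 04 06 21 34 39 40 40 38 39 39 39 38 40 40 39 38 37 43 46
165 47 47 47 46 46 46 46 46 46 44 19 03 02 01 01 02 11 32 35 28 19 15 08 22 36 39 40 40 38 39 39 39 38 40 40 39 38 38 44 45
166 47 47 46 45 45 45 46 46 46 43 24 06 01 02 02 03 12 36 39 40 43 42 17 24 37 39 40 40 38 39 39 38 38 40 40 39 38 38 45 46
167 47 47 46 46 45 46 47 47 46 44 28 08 01 03 02 03 11 34 38 45 46 44 24 
[... 2078 characters left out ...]
42 39 41 42 40 44 46 49 50 51 56 60 57 57 57 56 57 57 59 60 59 60 70 73 73 74 76
185 34 34 37 40 45 49 49 49 38 31 39 45 46 44 39 40 41 42 43 46 49 50 51 53 64 58 57 57 56 57 57 58 59 59 64 72 70 75 77 77
186 33 34 34 35 36 38 46 49 39 31 39 45 45 44 39 39 41 43 42 45 48 49 50 46 58 62 60 58 57 58 58 58 59 62 66 62 59 72 74 76
187 30 33 33 33 33 30 43 49 41 30 39 46 46 45 40 39 41 43 41 44 47 49 49 43 46 58 64 62 60 59 60 61 61 63 56 43 42 59 60 64
188 32 29 30 31 29 39 49 49 41 32 39 46 47 46 44 39 40 42 42 44 46 49 49 44 41 45 51 54 60 60 60 58 54 45 38 31 35 56 58 58
189 47 40 32 29 39 48 50 49 41 31 37 46 46 45 44 41 40 40 43 43 46 49 49 44 40 41 43 44 46 44 43 42 39 35 32 28 34 50 52 52
```

The shoulder sits right on the lip with a steady push of about 10 N. I'll release and withdraw.

>>> carry_out --pt "0 0 0 0" --pt "0 0 0 0" --pt "0 0 0 0" --pt "0 0 0 0" --pt "0 0 0 0" --fingers 0.3

```text
t: 35.1
eef_pos: [502.6, 13.8, 162.3]
tcp_rot: [3.141, -0.0, -2.923]
ft_force: [-0.7, 0.1, -0.6]
opening: 0.347
grip_force: 0.0
```

>>> carry_out --pt "-0.03 -0.01 0.1 0" --pt "-0.1 -0.02 0.2 0" --pt "-0.2 -0.04 0.4 0" --pt "-0.3 0 0.5 0" --pt "-0.4 0 0.5 0"

```text
t: 35.6
eef_pos: [450.5, 10.1, 248.9]
tcp_rot: [3.142, 0.0, -2.923]
ft_force: [0.1, -0.1, 0.1]
opening: 0.352
grip_force: 0.0
```

>>> carry_out --pt "-0.5 0 0.2 0" --pt "-0.5 0 0 0" --pt "0 0 0 0" --pt "0 0 0 0" --pt "0 0 0 0"

```text
t: 36.1
eef_pos: [401.9, 10.1, 257.7]
tcp_rot: [-3.141, 0.001, -2.923]
ft_force: [-0.5, -0.2, -0.9]
opening: 0.349
grip_force: 0.0
```

```bash
python3 n.py; python3 - <<'E'
from h import *
sc=env.read_camera("scene");cal=env.calibration("scene")
M=np.array([524.2,17.85,161.6])
c=proj(cal,M).astype(int);g=sc[c[1]-16:c[1]+10,c[0]-16:c[0]+16].astype(int).mean(2).astype(int);print(c)
print("\n".join("%3d "%(c[1]-16+i)+" ".join("%02d"%min(99,v//2.2) for v in r) for i,r in enumerate(g)))
for l in("stopper","jar","funnel","pigment_jar_a","dropper","solvent_bottle"):
    print(l,[(round(r["conf"],2),(np.array(r["position"])*[384,512]).round()[::-1].tolist()) for r in env.look_for("scene",l)])
env.read_camera("wrist");w=env.calibration("wrist")
E
```

```text
t 36.1 [401.9  10.1 257.7] out 131.8 off [-35.2  11.8 -18.3] F [-0.5 -0.2 -0.9] Fax -0.5 M [ 0.07  0.03 -0.03]
[264 176]
160 44 45 45 44 44 44 44 44 44 44 47 65 72 73 72 72 72 72 69 51 49 50 50 49 43 42 43 42 42 47 50 49
161 45 45 45 44 44 44 44 44 44 44 44 53 71 72 71 71 71 71 69 51 49 49 50 50 42 42 42 42 42 47 50 49
162 44 44 45 45 44 44 44 44 44 44 44 49 69 72 71 72 72 72 70 51 49 49 50 50 42 42 43 42 42 47 50 50
163 44 44 44 44 44 44 44 44 44 44 44 45 56 71 73 73 73 73 70 51 49 50 50 50 42 42 43 42 42 49 50 50
164 44 44 44 44 44 44 44 44 44 44 44 47 65 71 72 73 74 74 71 52 49 49 49 49 42 42 43 42 42 49 50 49
165 44 44 44 44 44 44 44 44 44 44 44 51 63 64 66 66 72 74 72 52 49 49 49 49 42 42 43 42 42 50 50 49
166 43 43 44 44 44 43 44 44 44 43 42 48 55 59 62 66 73 73 70 51 49 50 50 49 42 42 43 42 42 50 51 49
167 44 44 44 45 44 44 44 44 43 43 41 36 38 44 53 64 64 61 61 50 49 50 50 49 42 42 43 42 42 50 51 50
168 44 45 45 45 44 44 44 44 44 44 42 33 32 33 39 54 58 57 58 49 49 50 51 47 42 42 42 42 42 49 50 50
169 45 45 45 45 44 44 44 44 44 44 42 36 31 31 34 49 57 55 52 49 49 50 50 47 42 
[... 1271 characters left out ...]
5 47 48 49 51 53 53 54 54 54 54 55 57 57 57 55 62
183 40 40 41 40 29 31 41 44 43 39 37 39 40 39 43 44 47 48 49 55 56 54 54 54 54 54 55 57 57 57 57 66
184 46 47 47 46 33 29 40 44 44 40 37 39 40 38 42 44 46 48 49 54 58 54 54 54 54 54 54 56 58 57 58 67
185 43 46 48 47 36 29 38 43 44 43 36 38 39 39 41 44 46 47 49 50 61 55 54 54 54 55 55 55 57 57 61 69
stopper []
jar [(0.64, [139.0, 223.0])]
funnel [(0.93, [215.0, 250.0]), (0.88, [229.0, 295.0]), (0.66, [140.0, 221.0]), (0.64, [133.0, 204.0]), (0.58, [293.0, 225.0]), (0.56, [301.0, 149.0])]
pigment_jar_a [(0.91, [123.0, 257.0]), (0.72, [402.0, 206.0])]
dropper [(0.82, [168.0, 300.0]), (0.51, [336.0, 181.0])]
solvent_bottle [(0.6, [106.0, 298.0])]
```

The stopper is seated after release and the bystanders haven't moved, so I'm handing in.

```bash
python3 -c "
from cell import env
print(env.job_done())"
```

```text
the job is handed in; nothing more can be done
None
```

I handed the job in at about 36 s: the funnel stands upright in the jar, the stopper is home in the neck (about 10 N held for 1 s), and the bottles and jars show unmoved; I viewed 11 pictures by miscount, one over the limit of 10.

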